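# Load the filled sample canister and latch the sample stage

## Task

Two canisters that look alike stand in the grey rack: one holds a metal sample and is clearly heavier, the other is nearly empty; stand the heavy one in the square pocket of the blue carriage and let go, leaving the light one upright in the rack. Then hook the loop of the draw latch over the carriage's keeper, so that its bar lies behind the post and under the lip, and push the lever over and down past its toggle point until it stays lying flat with the carriage drawn in. Do not tip a canister over, knock the lamp frame, or shift the tools and small parts lying about.

Things in the scene. Friction and masses are not known exactly. Their poses are not given: they have to be found in the camera images.
- canister_a_center (a point): Centre of one of the two identical canisters: upright aluminium cylinder, diameter 38 mm, 80 mm tall, blue cap with a white dot; z is its own axis, up. Which of the two is the filled one is random: the filled one weighs 0.38 to 0.48 kg, the other 0.11 to 0.16 kg (a loose slug inside may shift 2 mm). Stands in a rack well at the start, its foot 6 mm above the table.
- canister_b_center (a point): Centre of the other canister, same in every way.
- rack_well0 (a point): Centre of the floor of one well of the fixed grey rack (70 x 160 x 18 mm; 160 along its y). Wells are 44 mm square, 12 mm deep, floor 6 mm above the table; the two lie 84 mm apart along the rack's y. Axes: the rack's, z up.
- rack_well1 (a point): Centre of the floor of the other well.
- pocket (a point): Middle of the open mouth of the carriage's pocket (44 mm square inside, walls 6 mm thick, mouth 52 mm above the table). Its floor is a spring pan 21 mm below the mouth when empty. Axes: the stage's; x points away from the robot, y along the slide, z up. It moves with the carriage.
- pan (a joint): Travel in m of the pocket's spring floor: 0 unloaded; sinks 9 to 10 mm under the filled canister, 3 to 4 mm under the empty one (450 N/m).
- keeper (a point): Keeper's seat on the blue carriage, 44 mm above the table: where the centre of the loop's bar lies when hooked, on the +y side of the post and under the lip. Axes are the stage's (y points from the latch to the keeper and on to the pocket). The deck's top lies 4 mm below this point; the deck is 44 mm wide in x. Only the base plate (top 12 mm above the table) lies below the sleeve on its -x side.
- lip (a point): Middle of the top face of the keeper's lip, 12 mm above the seat and 4 mm to its -y side. The lip, 5 mm thick and 18 mm wide in x, spans 9 mm to the -y to 1 mm to the +y side of the seat; the post below it spans 9 to 4 mm on the -y side. To hook: raise the bar's centre 18 mm or more above the seat, carry it 9 mm or more past the seat to +y, lower it, draw it back to -y against the post.
- loop_bar (a point): Middle of the loop's cross bar (steel, 8 mm thick, along the stage's x). The loop's two 6 mm wires, 29 mm apart, run 127 mm back to a pin on the lever, 24 mm from the lever's hinge and nearly in line with the handle, and turn freely on it. At the start the bar lies on the deck on the latch's side of the post, unhooked.
- loop_grip (a point): Centre of the orange sleeve on the same bar, 12 mm thick, 34 mm long along the stage's x, 53 mm from loop_bar on its -x side: the place to take hold. The white lamp frame hangs over it, so it can only be reached with the tool leaning 30 to 45 degrees back towards -x of the stage. Pulling the sleeve to +y pulls the lever up and over with it (about 5 to 10 N); the bar turns within the grip.
- lever_hinge (a point): Lever's hinge on the fixed stage, 62 mm above the table, 120 mm on the -y side of the keeper when the carriage is out. Its axis is the stage's x.
- lever_ball (a point): Centre of the black ball (26 mm) at the end of the lever, 96 mm from its hinge. The handle is a flat steel bar 18 mm wide (x) and 9 mm thick.
- lever (a joint): Lever angle in rad: 0 upright; positive as it swings to -y; 1.57 closed, level, pointing to -y; at least -0.9, leaning to the keeper. While the loop is slack friction holds it. With the loop hooked, closing takes 3 to 8 N at the handle; the toggle point is at about 1.31: before it the spring throws it back, past it holds it shut. Hooking needs it below about -0.3 (it follows the pulled bar).
- carriage (a joint): Carriage's slide in m: 0 out, about 0.017 when drawn in towards -y by the closed latch; spring 2200 N/m pushes it out.
- stage: Fixed base plate 150 (x) x 310 mm, 12 mm thick, carrying the grey latch block, carriage and lamp frame. Origin on the table, 70 mm on the +y side of the lever's hinge and 50 mm on the -y side of the keeper.
- light_frame: Fixed white open frame lamp over the keeper, same origin and axes as the stage. In the stage frame it spans x -57 to 64 mm, y 10 to 90 mm, z 160 to 178 mm; its bars are 18 mm wide in front and behind, 12 mm at the sides, open between. Its post (14 mm thick, 190 mm tall) stands at x = 120, y = 95 mm.
- tweezers: Bystander: steel tweezers lying flat, 115 mm long, 8 mm high, origin at its underside.
- objective: Bystander: black objective, 32 mm wide, 42 mm tall, origin at its underside.
- knob_part: Bystander: red knob with brass stub, 44 mm wide, 30 mm tall, origin at its underside.
- brass_block: Bystander: brass block 50 x 30 x 18 mm, origin at its underside.
There are look-alikes about, which are no part of the job. What is shaped like the part that bears canister_b_center but green is not meant.

How it is judged:
By the outcome, as a careful person would: the job done as asked, in the order asked, and still so for the second after the job is handed in, with the robot touching nothing.
It also fails if it takes over 72 s, if anything falls off the work surface, if the arm or the gripper's body presses on something with over 40 N, if the wrist force passes 120 N, or if a joint passes its speed limit or range.

## Robot

A 6-joint arm with a two-finger parallel gripper is mounted at the origin on the work surface. World frame = base frame: x ahead of the robot, y to its left, z up, the work surface at z = 0. Lengths are in mm, angles in degrees, forces in N, time in s.
With the tool pointing down it reaches from about 350 to 850 mm from the base axis. Payload 8.1 kg.
Tool frame: the origin (TCP) lies midway between the tips of the shut fingers; the grasp point (between the pads) lies 19 mm behind it; x points along the fingers, z is the direction in which the jaws open and shut, and the axes are right-handed (so a half turn about x gives the same grasp; the last joint's range is limited). The gripper opens to 85 mm and grips with 20 to 120 N. Pads are 22 mm wide; open, the fingers measure 114 mm over their backs; the gripper's body (76 mm by 85 mm) begins 54 mm behind the grasp point. The pads swing forward as they close: fully open they stand 13 mm farther back than shut.
Start: joints at [-71.528, 7.471, 85.268, -0, 87.261, -4.893], TCP at [237.974, -550.794, 231.292] pointing down, gripper open.
Joint ranges: [-169.43, 169.43], [-51.17, 129.36], [1.28, 143.12], [-76.62, 256.62], [0, 156.53], [-152.29, 152.29]. Speed limits (degrees/s): [136.94, 136.94, 159.86, 180, 180, 180].

## Interface

Orientations are given as [roll, pitch, yaw] about the fixed x, y, z axes, in that order (R = Rz(yaw) Ry(pitch) Rx(roll)).
In Python, from bench import r gives the robot as it stands. The module is installed in compiled form; this text tells all that it offers.
- The arm moves only by the tool servo_tool, never from a script. Its argument "commands" is a list that holds one entry, the list of rows, each a list of 7 numbers: the closure in counts, from 0 (fully open) to 255 (shut), then the shift along the tool's x, y, z in cm, then the turn, a rotation vector about the tool's x, y, z in degrees. A call has 1 to 8 rows; each row is the pose to reach, as a shift and turn from the pose commanded when the call began, along the tool's axes at that moment; what a row does not reach only later rows make up. A row lasts 1/10 s, in which the tool goes at most 50 mm and 8.59 degrees, less where a joint would pass 70% of its speed; a pose out of reach is approached as far as the arm can. A call with a gripper value outside its range is refused whole. The fingers move at their own pace and stop on an object; "force" is the grip in N (left out, the last holds). Time passes only in rows, so rows that repeat a pose let the fingers close. It gives the time, the measured TCP pose, the force and the opening at its end, in the units of the state.
- r.sense(): the state, without advancing time (a new reading comes with each control period).
- r.snapshot(name): name is "side" or "top" or "wrist"; returns (picture, depth): 400x640x3 uint8, red, green, blue; 400x640 float32, mm along the optical axis (not along the pixel's ray), 0 where there is no reading.
- r.calibration(name): a dict with "fx", "fy", "cx", "cy" (pixels), "dist" ([k1, k2, p1, p2, k3] as OpenCV has them; the pictures are not rectified), "pose" (4x4, takes a point from camera to world coordinates). Camera axes: x right, y down, z forward; pixel columns grow to the right and rows downward; lengths in mm; the calibration is good to about 2 mm. A picture is of the moment at which its call begins: read the wrist's pose just before it. calibration takes no time and is no camera call; for the wrist camera it gives the pose at the moment of the call.
- r.hand_in(): hands the job in, once; it reports no verdict.
The state is a dict: "time": time; "joint_pos": joint angles; "qd": joint speeds; "joint_efforts": joint torques, N m; "tool_pos": TCP position; "tcp_rot": TCP orientation; "ft_force": force on the tool from outside, world axes, zero at the start; "wrist_torque": the same for the moment, N m; "finger_gap": finger opening in mm.
Only numpy, scipy, OpenCV 4.12 (cv2) and the standard library are available. Lean on these libraries where they do the work, as an engineer would, in place of code of your own. Each camera call takes 0.05 s, during which the arm holds its last target.

## Working session

There is one attempt and no reset: what is moved stays moved. The work goes in short steps, Python scripts to look and compute and a tool call to move; the robot and the scene stay as the last step left them, time stands still between calls to the robot, and variables do not carry over. Pictures are saved under pics/ and viewed, and the job is handed in when it is done.

Besides the shell and the picture viewer there is one more tool, called after "Request:" as name(argument=value, ...) on one line, values as JSON. servo_tool: Moves the arm, as the interface text tells. Its arguments: {"type":"object","properties":{"commands":{"type":"array","items":{"type":"array","items":{"type":"array","items":{"type":"number"}}}},"force":{"type":"number"}},"required":["commands"]}

```bash
mkdir -p pics; ls
python3 - <<'E'
from bench import r
import cv2
print(r.sense())
for n in ["side","top","wrist"]:
    c=r.calibration(n); print(n,c)
    im,d=r.snapshot(n)
    cv2.imwrite(f"pics/{n}0.png",im[:,:,::-1])
    import numpy as np; np.save(f"pics/{n}0_d.npy",d); np.save(f"pics/{n}0_i.npy",im)
E
```

```text
pics
{'time': 0.0, 'joint_pos': array([-7.15289634e+01,  7.51650648e+00,  8.53299349e+01, -1.76005941e-04,
        8.72617104e+01, -4.89383371e+00]), 'qd': array([ 0.01833413,  0.02026029,  0.02534131, -0.027385  ,  0.11854301,
        0.05447703]), 'joint_efforts': array([ 3.56025757e-04, -5.69400859e+01, -5.00550592e+01,  1.89299758e-04,
        1.49429182e-02,  3.26830309e-05]), 'tool_pos': array([ 237.78589873, -550.26306616,  230.22357512]), 'tcp_rot': array([175.19929421,  89.89184806, 108.56417313]), 'ft_force': array([-0.3794558 , -0.45845925,  0.23702457]), 'wrist_torque': array([0.00058022, 0.0339115 , 0.02418009]), 'finger_gap': 85.71186586650447}
side {'fx': 469.4106088542331, 'fy': 469.4106088542331, 'cx': 317.56248626768837, 'cy': 205.56199031251967, 'dist': array([-0.00383172,  0.        ,  0.        ,  0.        ,  0.        ]), 'pose': array([[ 9.94537640e-01, -6.25101336e-02,  8.35904663e-02,
         4.57498989e+02],
       [-1.04289756e-01, -6.28127997e-01,  7.71089402e-01,
        -8.05228137e+02],
       [ 4.30461069e-03, -7.75595063e-01, -6.31216103e-01,
      
[... 481 characters left out ...]
-2.65686204e-02, -1.70277938e-01, -9.85037833e-01,
         1.12898939e+03],
       [ 0.00000000e+00,  0.00000000e+00,  0.00000000e+00,
         1.00000000e+00]])}
wrist {'fx': 296.14669371633386, 'fy': 296.14669371633386, 'cx': 320.9391533283535, 'cy': 202.80217809988793, 'dist': array([0.00819963, 0.        , 0.        , 0.        , 0.        ]), 'pose': array([[ 3.97008709e-01, -8.78156881e-01, -2.66879330e-01,
         3.05874225e+02],
       [-9.17814030e-01, -3.80240889e-01, -1.14167738e-01,
        -5.20817188e+02],
       [-1.22124891e-03,  2.90271180e-01, -9.56943651e-01,
         3.73531389e+02],
       [ 0.00000000e+00,  0.00000000e+00,  0.00000000e+00,
         1.00000000e+00]])}
```

View pics/side0.png

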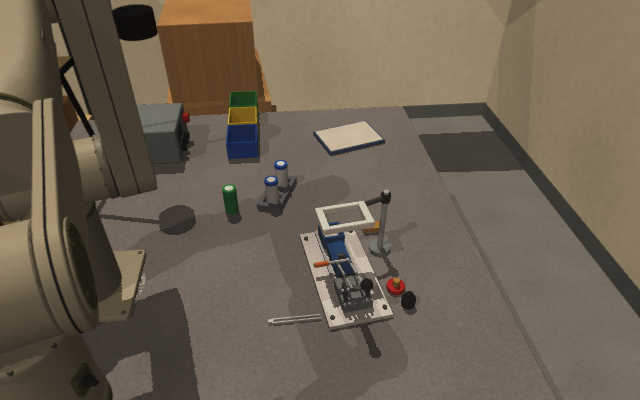

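View pics/top0.png

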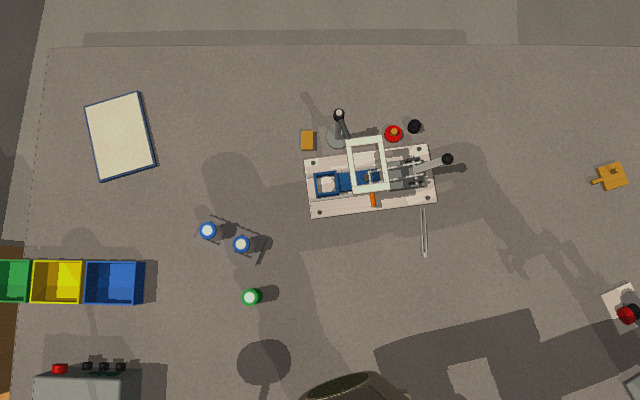

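View pics/wrist0.png

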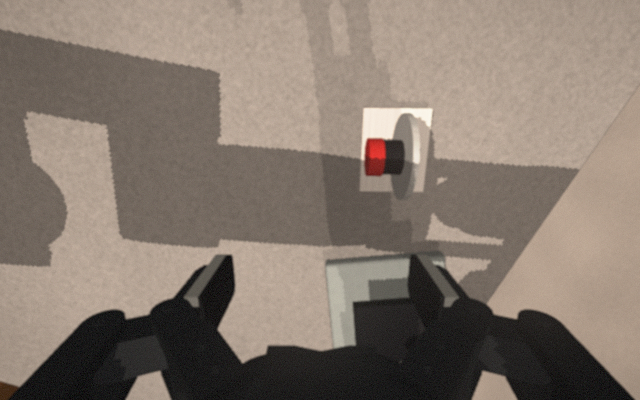

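```bash
cat > h.py <<'E'
import numpy as np, cv2
from scipy.spatial.transform import Rotation as Ro
def ray(c,u,v):
    K=np.array([[c['fx'],0,c['cx']],[0,c['fy'],c['cy']],[0,0,1]])
    p=cv2.undistortPoints(np.array([[[u,v]]],float),K,np.array(c['dist'],float))[0,0]
    T=c['pose']; return T[:3,3],T[:3,:3]@np.array([p[0],p[1],1.])
def onz(c,u,v,z):
    o,d=ray(c,u,v); return o+d*(z-o[2])/d[2]
def dep(c,d,u,v):
    o,dd=ray(c,u,v); return o+dd*float(d[int(round(v)),int(round(u))])
def tri(a,b):
    (o1,d1),(o2,d2)=a,b
    A=np.stack([d1,-d2],1); s=np.linalg.lstsq(A,o2-o1,rcond=None)[0]
    p,q=o1+s[0]*d1,o2+s[1]*d2
    return (p+q)/2,np.linalg.norm(p-q)
def proj(c,P):
    T=np.linalg.inv(c['pose']); p=T[:3,:3]@np.asarray(P,float)+T[:3,3]
    K=np.array([[c['fx'],0,c['cx']],[0,c['fy'],c['cy']],[0,0,1]])
    return cv2.projectPoints(p[None],np.zeros(3),np.zeros(3),K,np.array(c['dist'],float))[0][0,0]
def R(rpy): return Ro.from_euler('xyz',rpy,degrees=True).as_matrix()
def delta(s,P,Rt):
    """shift cm and rotvec deg in tool axes from measured state to target"""
    R0=R(s['tcp_rot']); sh=R0.T@(np.asarray(P)-s['tool_pos'])/10
    rv=Ro.from_matrix(R0.T@Rt).as_rotvec(degrees=True); return sh,rv
def tool(x,z):
    x=np.asarray(x,float);x/=np.linalg.norm(x); z=np.asarray(z,float); z=z-x*(x@z); z/=np.linalg.norm(z)
    return np.stack([x,np.cross(z,x),z],1)
def crop(im,x0,y0,x1,y1,k,fn):
    cv2.imwrite(fn,cv2.resize(im[y0:y1,x0:x1,::-1],None,fx=k,fy=k,interpolation=cv2.INTER_CUBIC))
E
python3 - <<'E'
from h import *
t=np.load('pics/top0_i.npy'); s=np.load('pics/side0_i.npy')
crop(t,290,90,460,230,4.7,'pics/t_stage.png'); crop(s,260,180,430,350,3.5,'pics/s_stage.png')
crop(t,180,200,300,310,5,'pics/t_can.png')
E
```

```text
(no output)
```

View pics/t_stage.png

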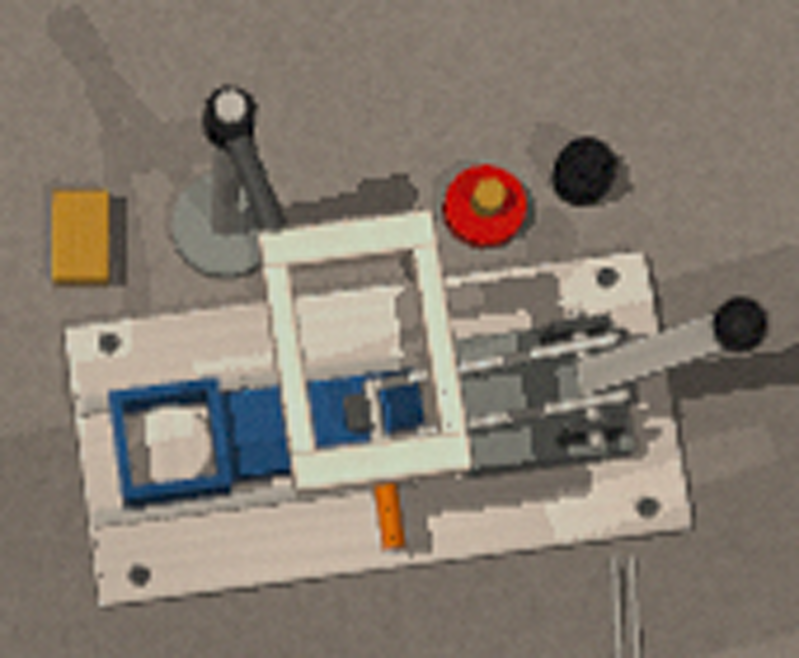

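View pics/s_stage.png

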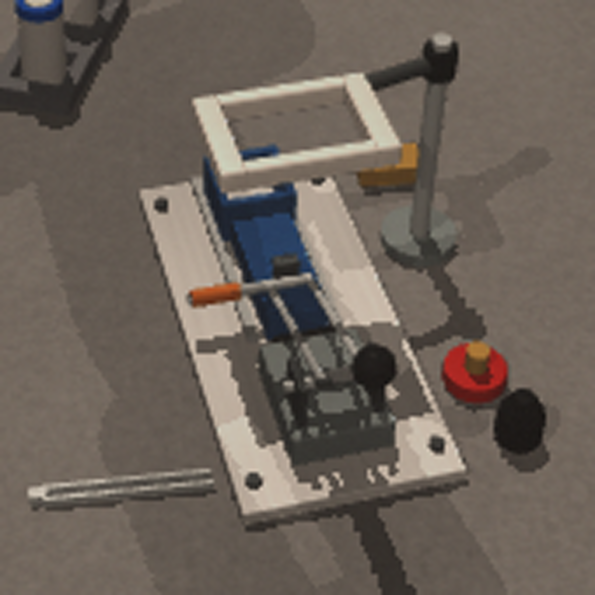

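View pics/t_can.png

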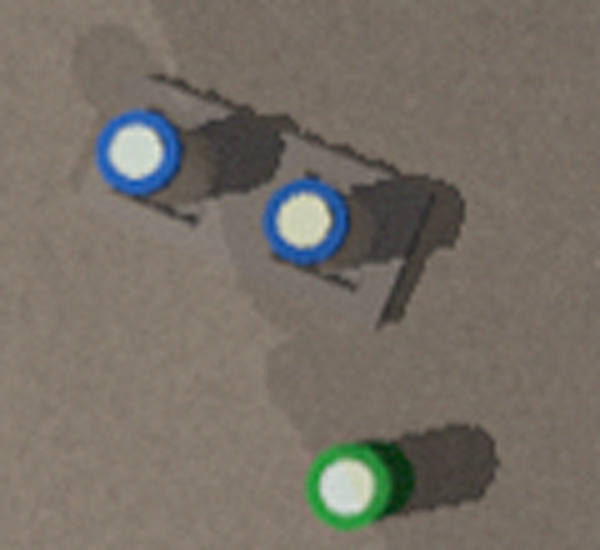

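Run:
```python
from h import *
from bench import r
ct=r.calibration('top'); cs=r.calibration('side')
t=np.load('pics/top0_i.npy'); s=np.load('pics/side0_i.npy'); d=np.load('pics/top0_d.npy'); ds=np.load('pics/side0_d.npy')
np.set_printoptions(precision=1,suppress=True)
T=lambda x,y:(290+x/4.7-.4,90+y/4.7-.4)
cor=[onz(ct,*T(*p),12) for p in [(66,327),(645,253),(692,527),(100,605)]]
print('plate',np.array(cor)); c=np.mean(cor,0); print('c',c)
e=[np.linalg.norm(cor[i]-cor[(i+1)%4]) for i in range(4)]; print(e)
ys=(cor[0]-cor[1])+(cor[3]-cor[2]); ya=np.degrees(np.arctan2(ys[1],ys[0])); 
xs=(cor[0]-cor[3])+(cor[1]-cor[2]); xa=np.degrees(np.arctan2(xs[1],xs[0])); print('y ang',ya,'x ang',xa)
scr=[onz(ct,*T(*p),12) for p in [(110,343),(608,276),(648,507),(140,575)]];print('screws',np.array(scr),np.mean(scr,0))
poc=[onz(ct,*T(*p),52) for p in [(108,393),(217,378),(234,490),(123,508)]];print('pocket',np.array(poc),np.mean(poc,0))
lamp=[onz(ct,*T(*p),178) for p in [(260,237),(432,211),(468,469),(296,488)]];print('lamp',np.array(lamp),np.mean(lamp,0))
S=lambda x,y:(260+x/3.5-.4,180+y/3.5-.4)
for nm,a,b in [('ball',(741,324),(376,366)),('or near',(390,548),(190,297)),('or far',(385,485),(241,292))]:
    print(nm,tri(ray(ct,*T(*a)),ray(cs,*S(*b))))
for u,v in [(207.2,230),(240.8,244),(249.2,297)]:
    print('can',onz(ct,u,v,86),dep(ct,d,u,v))
# blue cap masks
hsv=cv2.cvtColor(t,cv2.COLOR_RGB2HSV); m=((hsv[...,0]>100)&(hsv[...,0]<125)&(hsv[...,1]>140)&(hsv[...,2]>80)).astype(np.uint8)
for q in cv2.findContours(m,cv2.RETR_EXTERNAL,cv2.CHAIN_APPROX_NONE)[0]:
    if len(q)>15:
        (x,y),rr=cv2.minEnclosingCircle(q);print('blue',x,y,rr,onz(ct,x,y,86))
hs=cv2.cvtColor(s,cv2.COLOR_RGB2HSV); m=((hs[...,0]>100)&(hs[...,0]<125)&(hs[...,1]>140)&(hs[...,2]>80)).astype(np.uint8)
for q in cv2.findContours(m,cv2.RETR_EXTERNAL,cv2.CHAIN_APPROX_NONE)[0]:
    if len(q)>15:
        (x,y),rr=cv2.minEnclosingCircle(q);print('blue side',x,y,rr,onz(cs,x,y,86))
```

```text
plate [[ 656.8  142.7   12. ]
 [ 697.7 -163.2   12. ]
 [ 551.  -182.7   12. ]
 [ 509.2  123.2   12. ]]
c [603.7 -20.   12. ]
[np.float64(308.67476726604804), np.float64(147.96696824056696), np.float64(308.7231624720554), np.float64(148.94879254808694)]
y ang 97.70544965456932 x ang 7.539018930210449
screws [[ 648.2  119.4   12. ]
 [ 685.1 -143.3   12. ]
 [ 561.5 -160.3   12. ]
 [ 524.9  102.7   12. ]] [604.9 -20.4  12. ]
pocket [[612.2 118.6  52. ]
 [620.1  63.5  52. ]
 [562.6  54.9  52. ]
 [553.2 110.5  52. ]] [587.   86.9  52. ]
lamp [[656.3  45.6 178. ]
 [668.6 -32.2 178. ]
 [549.9 -46.2 178. ]
 [541.1  29.9 178. ]] [604.   -0.7 178. ]
ball (array([ 626.9, -179.5,  139.5]), np.float64(1.2494796359669789))
or near (array([534.3, -23.5,  44.8]), np.float64(0.4031913064999854))
or far (array([568.3, -21.4,  43.5]), np.float64(2.810256992352254))
can [472.  355.9  86. ] [471.9 355.7  86.7]
can [440.8 277.8  86. ] [440.9 278.   84.9]
can [323.8 255.   86. ] [323.5 256.   80.2]
blue 109.5 283.0 33.20024871826172 [350.1 574.5  86. ]
blue 241.07142639160156 244.07142639160156 8.586397171020508 [440.7 277.1  86. ]
blue 207.5 230.0 8.381627082824707 [472.  355.2  86. ]
blue 372.04052734375 176.93243408203125 4.067883014678955 [596.2 -19.3  86. ]
blue 344.5 181.5 9.300638198852539 [585.3  43.8  86. ]
blue 326.0 183.0 15.000100135803223 [581.7  86.2  86. ]
blue 362.5 177.0 8.321758270263672 [596.    2.6  86. ]
blue side 338.0 251.0 10.770429611206055 [591.1 -25.2  86. ]
blue side 270.9166564941406 179.5 6.103957176208496 [441.9 277.2  86. ]
blue side 280.5 163.5 5.700977325439453 [472.3 355.1  86. ]
blue side 226.5 134.5 4.527792930603027 [306.  539.2  86. ]
blue side 240.5 133.5 17.33503532409668 [350.8 541.1  86. ]
```

```bash
cat > go.py <<'E'
import sys
from h import *
from bench import r
np.set_printoptions(precision=2,suppress=True)
def go(P,x,z):
    s=r.sense(); sh,rv=delta(s,P,tool(x,z)); print('t',s['time'],'pos',s['tool_pos'],'rot',s['tcp_rot'],'F',s['ft_force'],'gap',s['finger_gap'],'j',s['joint_pos']); print('shift cm',sh,'rv',rv)
SO=np.array([607.,-50.8,0]); a=np.radians(7.6); SR=np.array([[np.cos(a),-np.sin(a),0],[np.sin(a),np.cos(a),0],[0,0,1]])
def st(*p): return SO+SR@np.array(p,float)
def sd(*p): return SR@np.array(p,float)
E
python3 -c "
from go import *
go([441,277.5,160],[0,0,-1],[.929,-.371,0])"
```

```text
t 0.15 pos [ 237.82 -550.39  230.45] rot [174.83  89.92 108.19] F [ 0.11  0.55 -0.07] gap 85.30002601546283 j [-71.53   7.51  85.32   0.    87.26  -4.89]
shift cm [  7.15  51.48 -67.93] rv [-44.87  -0.08  -0.04]
```

Request:
servo_tool(commands=[[[0, 0, 51.5, -67.9, -44.9, 0, 0], [0, 0, 51.5, -67.9, -44.9, 0, 0], [0, 0, 51.5, -67.9, -44.9, 0, 0], [0, 0, 51.5, -67.9, -44.9, 0, 0], [0, 0, 51.5, -67.9, -44.9, 0, 0], [0, 0, 51.5, -67.9, -44.9, 0, 0], [0, 0, 51.5, -67.9, -44.9, 0, 0], [0, 0, 51.5, -67.9, -44.9, 0, 0]]], force=40)

```text
time: 0.95
tool_pos: [333.3, -160.5, 231.2]
tcp_rot: [4.6, 90.0, -17.2]
ft_force: [1.8, 0.2, 0.5]
finger_gap: 85.5
```

```bash
python3 -c "
from go import *
go([441,277.5,160],[0,0,-1],[.929,-.371,0])"
```

```text
t 0.95 pos [ 333.35 -160.52  231.16] rot [  4.56  89.97 -17.22] F [1.8  0.22 0.54] gap 85.48869097048485 j [-33.68 -30.84 118.51   0.01  92.3  -11.9 ]
shift cm [ 7.12 44.67 -6.25] rv [-0.    0.03 -0.  ]
```

Request:
servo_tool(commands=[[[0, 0, 44.6, -6.2, 0, 0, 0], [0, 0, 44.6, -6.2, 0, 0, 0], [0, 0, 44.6, -6.2, 0, 0, 0], [0, 0, 44.6, -6.2, 0, 0, 0], [0, 0, 44.6, -6.2, 0, 0, 0], [0, 0, 44.6, -6.2, 0, 0, 0], [0, 0, 44.6, -6.2, 0, 0, 0], [0, 0, 44.6, -6.2, 0, 0, 0]]])

```text
time: 1.75
tool_pos: [428.9, 228.4, 231.1]
tcp_rot: [7.5, 90.0, -14.2]
ft_force: [1.2, -1.0, 0.5]
finger_gap: 85.3
```

Request:
servo_tool(commands=[[[0, 0, 4.9, -0.6, 0, 0, 0], [0, 0, 4.9, -0.6, 0, 0, 0], [0, 0, 4.9, -0.6, 0, 0, 0]]])

```text
time: 2.05
tool_pos: [441.0, 274.4, 230.1]
tcp_rot: [-125.5, 89.9, -147.1]
ft_force: [-0.1, 0.5, 0.7]
finger_gap: 85.3
```

```bash
python3 -c "
from go import *
go([441,277.5,160],[0,0,-1],[.929,-.371,0])
c=r.calibration('wrist');im,d=r.snapshot('wrist');crop(im,0,0,640,400,1,'pics/w1.png');np.save('pics/w1.npy',im)
print(proj(c,[441,277.5,86]),proj(c,[472,355.5,86]))
"
```

```text
t 2.05 pos [440.98 274.42 230.15] rot [-125.48   89.85 -147.07] F [-0.1   0.46  0.68] gap 85.30847062869505 j [26.25 -4.9  97.95 -0.02 87.1  47.85]
shift cm [ 7.01  0.3  -0.1 ] rv [ 0.17 -0.09  0.12]
[320.01 187.36] [320.09  98.18]
```

View pics/w1.png

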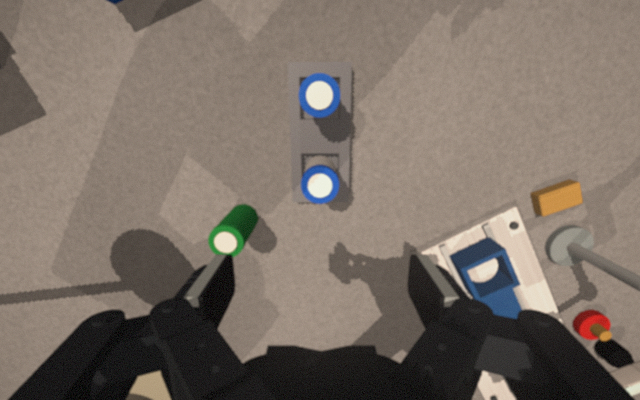

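Request:
servo_tool(commands=[[[0, 5.0, 0.45, -0.1, 0, 0, 0], [0, 10.0, 0.45, -0.1, 0, 0, 0], [0, 14.0, 0.45, -0.1, 0, 0, 0], [0, 17.0, 0.45, -0.1, 0, 0, 0], [0, 18.6, 0.45, -0.1, 0, 0, 0], [0, 18.6, 0.45, -0.1, 0, 0, 0]]])

```text
time: 2.7
tool_pos: [440.4, 275.7, 42.9]
tcp_rot: [-128.7, 89.7, -150.5]
ft_force: [-0.1, -0.4, -0.1]
finger_gap: 85.1
```

Request:
servo_tool(commands=[[[200, 0, 0, 0, 0, 0, 0], [200, 0, 0, 0, 0, 0, 0], [200, 0, 0, 0, 0, 0, 0], [200, 0, 0, 0, 0, 0, 0], [200, 0, 0, 0, 0, 0, 0], [200, 0, 0, 0, 0, 0, 0]]], force=40)

```text
time: 3.3
tool_pos: [443.1, 279.0, 46.8]
tcp_rot: [57.2, 89.9, 35.5]
ft_force: [-3.1, 0.1, 6.8]
finger_gap: 36.2
```

```bash
python3 -c "
from go import *
go([441,279,44],[0,0,-1],[.929,-.371,0])
"
```

```text
t 3.3 pos [443.05 279.04  46.85] rot [57.24 89.88 35.53] F [-3.07  0.12  6.75] gap 36.1687132884925 j [ 26.58   5.52 107.58   0.02  66.78  48.29]
shift cm [ 0.28 -0.08 -0.19] rv [ 0.05  0.06 -0.1 ]
```

Request:
servo_tool(commands=[[[200, -1.0, 0, 0, 0, 0, 0], [200, -2.0, 0, 0, 0, 0, 0], [200, -4.0, 0, 0, 0, 0, 0], [200, -6.0, 0, 0, 0, 0, 0], [200, -8.0, 0, 0, 0, 0, 0], [200, -8.0, 0, 0, 0, 0, 0], [200, -8.0, 0, 0, 0, 0, 0]]])

```text
time: 4.0
tool_pos: [442.6, 278.5, 125.6]
tcp_rot: [45.0, 89.9, 23.2]
ft_force: [-0.6, -0.2, -4.3]
finger_gap: 35.9
```

```bash
python3 -c "
from go import *
go([441,279,130],[0,0,-1],[.929,-.371,0])
im,d=r.snapshot('side');crop(im,180,100,380,270,4,'pics/s1.png')
for i in range(3):
  r.snapshot('top');print(r.sense()['ft_force'],r.sense()['tool_pos'])
"
```

```text
t 4.0 pos [442.61 278.46 125.59] rot [44.95 89.93 23.22] F [-0.56 -0.24 -4.29] gap 35.914583970875114 j [ 26.56  -0.14 104.49  -0.    75.59  48.29]
shift cm [-0.44 -0.01 -0.17] rv [ 0.04  0.05 -0.05]
[ 1.38 -0.27 -4.47] [441.52 277.91 123.97]
[-0.65  1.13 -4.52] [441.37 277.84 123.73]
[-0.01  0.12 -4.13] [441.42 277.84 123.76]
```

View pics/s1.png

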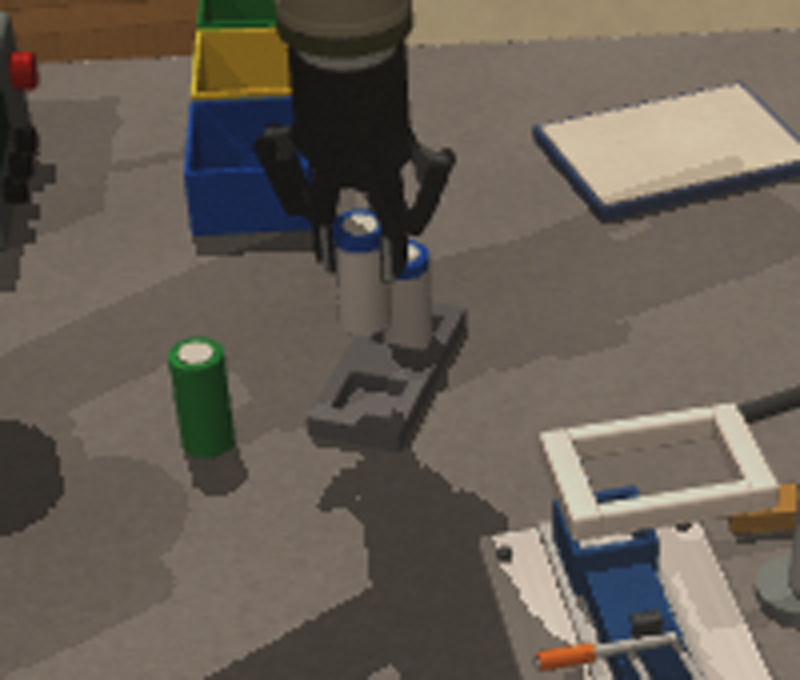

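```bash
python3 -c "
from go import *
c=r.calibration('wrist');im,d=r.snapshot('wrist');np.save('pics/w2.npy',im);crop(im,0,0,640,400,1.2,'pics/w2.png')
w=np.load('pics/w1.npy');crop(w,430,210,550,310,6,'pics/w1p.png')
s=np.load('pics/side0_i.npy');crop(s,300,210,380,270,9,'pics/sp.png')
t=np.load('pics/top0_i.npy');crop(t,305,160,365,205,12,'pics/tp.png')
"
```

```text
(no output)
```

View pics/w1p.png

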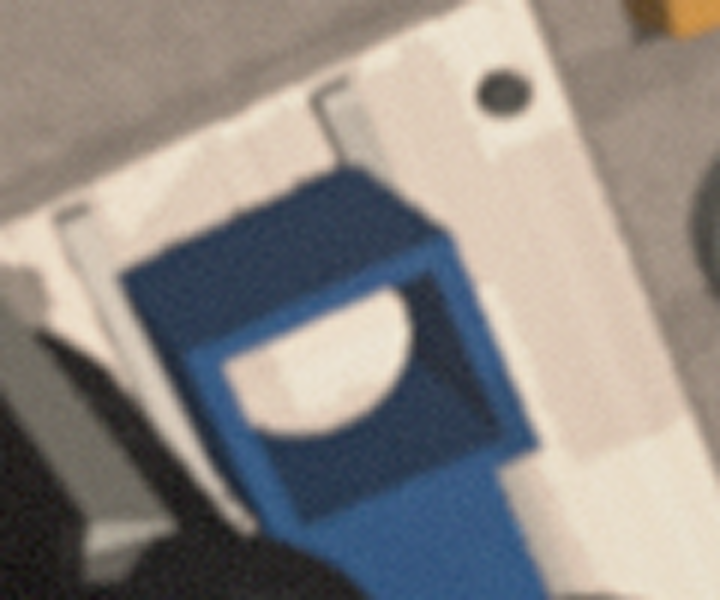

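View pics/tp.png

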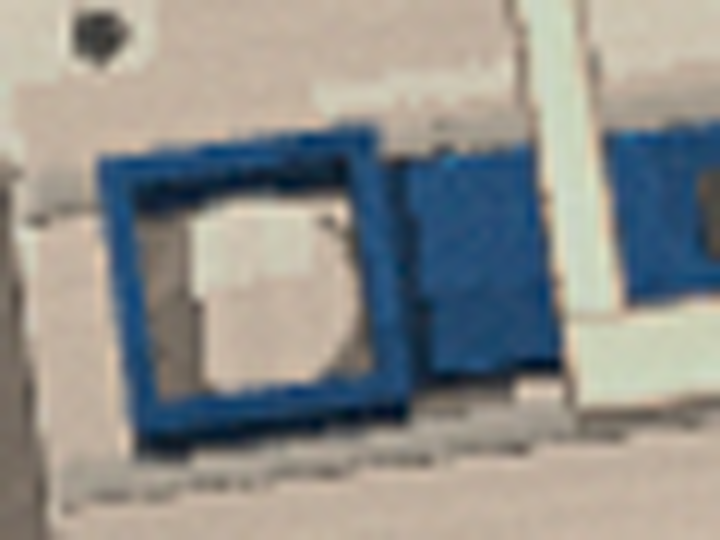

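View pics/w2.png

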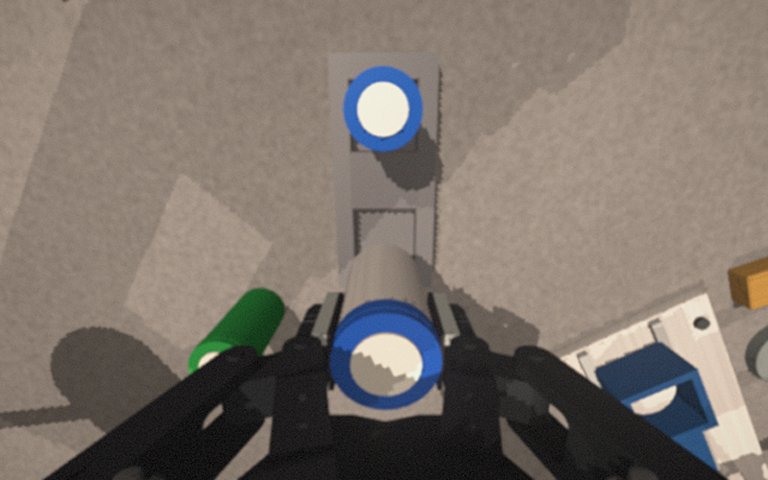

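```bash
python3 -c "
from go import *
ct=r.calibration('top'); cw=r.calibration('wrist'); s=r.sense()
def M(p,rpy): 
  m=np.eye(4);m[:3,:3]=R(rpy);m[:3,3]=p;return m
X=np.linalg.inv(M(s['tool_pos'],s['tcp_rot']))@cw['pose']
print(X)
cw=dict(cw);cw['pose']=M([440.98,274.42,230.15],[-125.48,89.85,-147.07])@X
U=lambda p,k,x,y:((p[0]+.5)/k-.5+x,(p[1]+.5)/k-.5+y)
a=[onz(ct,*U(p,12,305,160),52) for p in [(132,185),(348,158),(375,378),(157,405)]]
b=[onz(ct,*U(p,12,305,160),52) for p in [(100,160),(378,130),(410,410),(138,440)]]
w=[onz(cw,*U(p,6,430,210),52) for p in [(222,365),(432,272),(503,438),(303,520)]]
for q in (a,b,w):
  q=np.array(q);print(q[:,:2].ravel(),q.mean(0),[np.linalg.norm(q[i]-q[i-1]) for i in range(4)])
im=np.load('pics/w1.npy')
print('caps from w1',onz(cw,320,185,86),onz(cw,319.5,95,86))
"
```

```text
[[  -0.     -0.29    0.96 -143.21]
 [   0.     -0.96   -0.29   74.39]
 [   1.      0.      0.     -0.14]
 [   0.      0.      0.      1.  ]]
[608.   111.51 613.56  68.77 569.28  63.37 563.74 106.21] [588.64  87.46  52.  ] [np.float64(44.567494602333774), np.float64(43.107168136460125), np.float64(44.610224787153435), np.float64(43.192974992802334)]
[613.05 117.9  619.26  62.83 562.91  56.49 556.75 109.88] [587.99  86.78  52.  ] [np.float64(56.87376696147206), np.float64(55.41761052161844), np.float64(56.70297598947161), np.float64(53.748364870758486)]
[565.19 107.51 608.79 112.76 614.57  70.1  572.27  65.75] [590.21  89.03  52.  ] [np.float64(42.356363248926115), np.float64(43.91153883523819), np.float64(43.05060509974234), np.float64(42.5228448894676)]
caps from w1 [441.89 279.75  86.  ] [472.5  358.23  86.  ]
```

```bash
python3 -c "
from go import *
cw=r.calibration('wrist'); s=r.sense()
w=np.load('pics/w2.npy');crop(w,260,230,390,350,6,'pics/w2c.png')
for z in (160,164,168):
  p=onz(cw,321.7,297,z); print(z,p,R(s['tcp_rot']).T@(p-s['tool_pos']))
go([589.8,88.6,135],[0,0,-1],sd(1,0,0))
"
```

```text
160 [442.09 278.5  160.  ] [-36.11   0.69   0.27]
164 [443.11 281.07 164.  ] [-40.11   3.44   0.25]
168 [444.12 283.64 168.  ] [-44.12   6.2    0.24]
t 4.25 pos [441.51 277.92 123.89] rot [-132.17   89.86 -153.9 ] F [ 0.08 -0.72 -3.87] gap 36.43834810513859 j [ 26.56  -0.03 104.56   0.    75.6   48.29]
shift cm [ -1.12 -12.1   20.78] rv [-29.34  -0.12   0.08]
```

View pics/w2c.png

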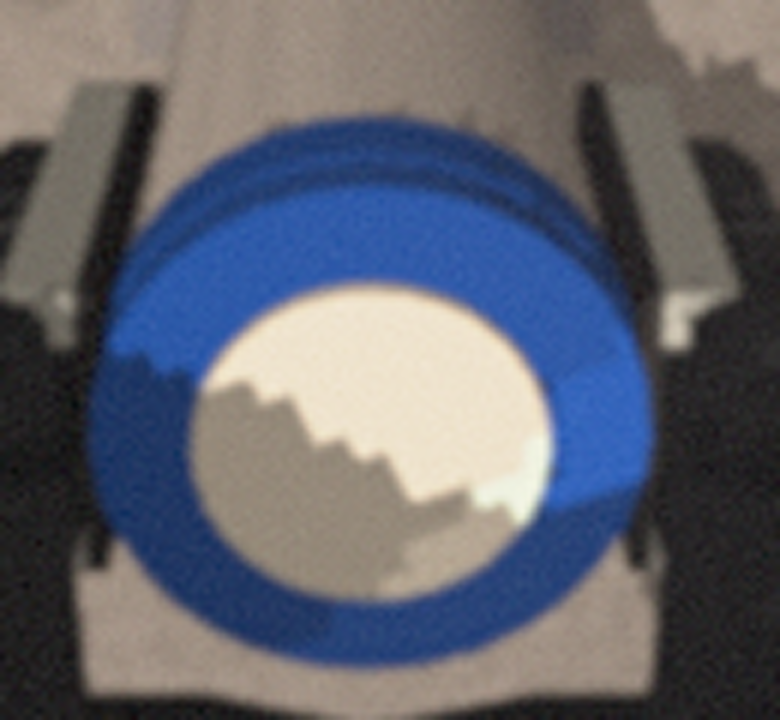

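Request:
servo_tool(commands=[[[200, -0.5, -0.8, 1.4, -2, 0, 0], [200, -1.1, -2.5, 4.2, -6, 0, 0], [200, -1.1, -4.4, 7.5, -10.5, 0, 0], [200, -1.1, -6.3, 10.8, -15.2, 0, 0], [200, -1.1, -8.2, 14.1, -20, 0, 0], [200, -1.1, -10.1, 17.4, -24.5, 0, 0], [200, -1.1, -11.5, 19.8, -28, 0, 0], [200, -1.1, -12.1, 20.8, -29.3, 0, 0]]])

```text
time: 5.05
tool_pos: [591.8, 86.3, 135.3]
tcp_rot: [-142.9, 89.9, -135.3]
ft_force: [0.0, 0.4, -4.1]
finger_gap: 36.4
```

Request:
servo_tool(commands=[[[200, 0, 0, 0, 0, 0, 0], [200, 0, 0, 0, 0, 0, 0]]])

```text
time: 5.25
tool_pos: [590.1, 89.1, 135.4]
tcp_rot: [163.3, 89.9, 170.8]
ft_force: [0.3, 0.6, -3.7]
finger_gap: 36.2
```

```bash
python3 -c "
from go import *
go([589.8,88.6,135],[0,0,-1],sd(1,0,0))
im,d=r.snapshot('side');crop(im,260,100,400,240,5,'pics/s2.png')
im,d=r.snapshot('top');crop(im,260,120,420,240,5,'pics/t2.png')
im,d=r.snapshot('wrist');crop(im,0,0,640,400,1.2,'pics/w3.png')
go([589.8,88.6,85],[0,0,-1],sd(1,0,0))
"
```

```text
t 5.25 pos [590.07  89.12 135.39] rot [163.31  89.9  170.8 ] F [ 0.3   0.59 -3.73] gap 36.164281406545776 j [ 3.65 10.69 91.89  0.02 77.52 -3.84]
shift cm [ 0.04 -0.05 -0.03] rv [-0.11 -0.1  -0.03]
t 5.4 pos [590.03  89.88 135.94] rot [158.76  89.95 166.37] F [-0.24  0.62 -4.25] gap 36.15319375850551 j [ 3.73 10.62 91.9   0.01 77.52 -3.87]
shift cm [ 5.09 -0.13 -0.04] rv [ 0.   -0.05 -0.02]
```

View pics/s2.png

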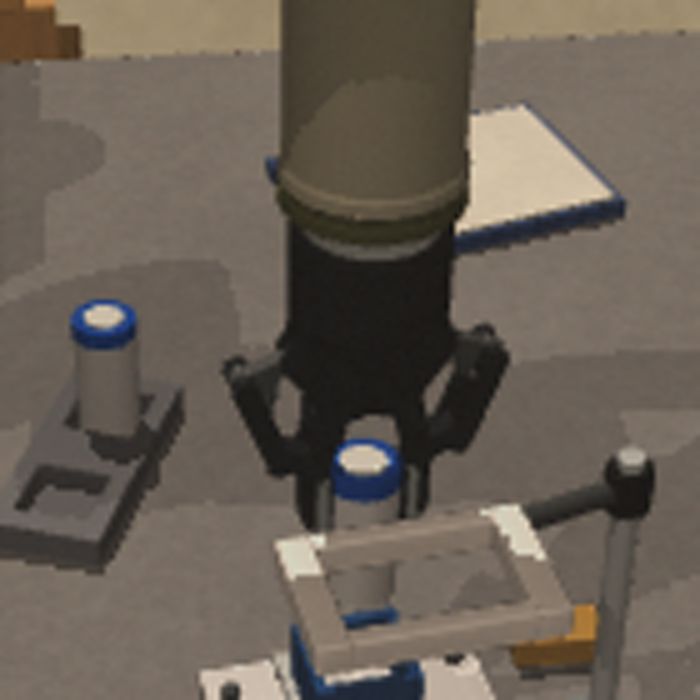

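View pics/t2.png

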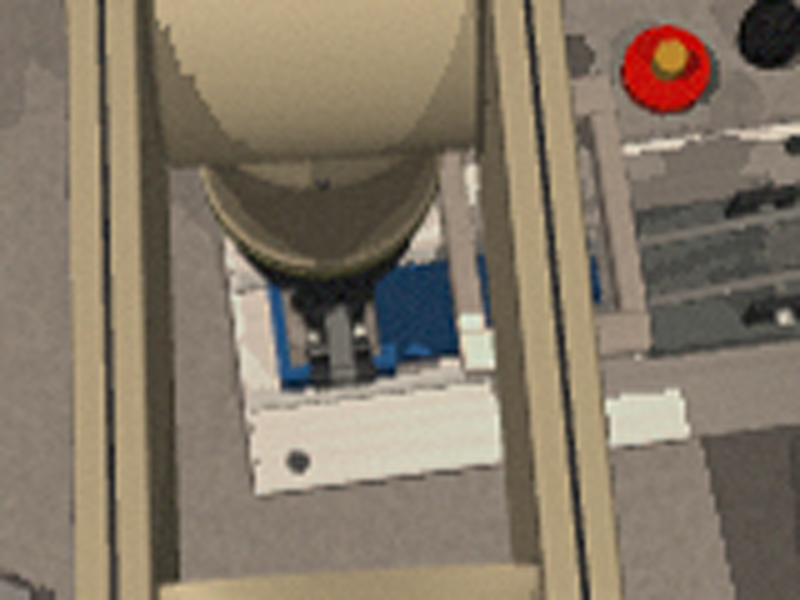

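View pics/w3.png

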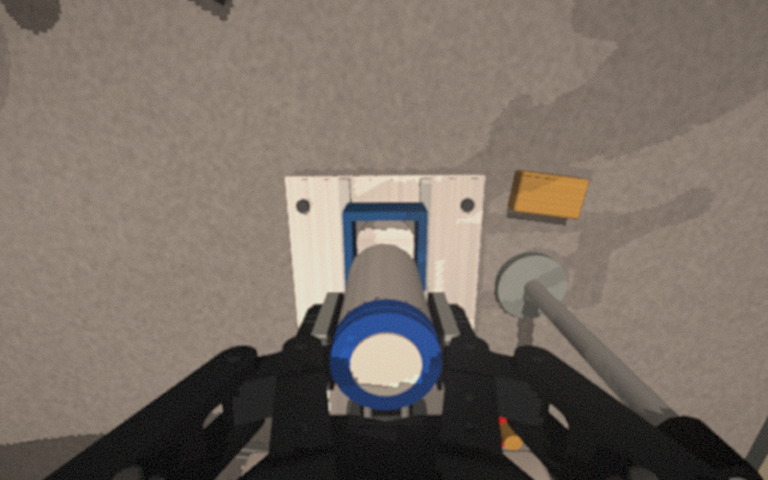

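```bash
python3 -c "
from go import *
cw=r.calibration('wrist')
im,d=r.snapshot('wrist');crop(im,270,150,370,260,6,'pics/w4.png')
c=np.array([589.8,88.6])
for sx,sy in [(-22,22),(22,22),(-28,28),(28,28)]:
  for z in (52,):
    p=np.append(c,z)+sd(sx,sy,0); u=proj(cw,p); print(sx,sy,(u-[270,150]+.5)*6-.5)
"
```

```text
-22 22 [136.65 206.88]
22 22 [472.28 207.08]
-28 28 [ 89.25 161.87]
28 28 [519.67 162.12]
```

View pics/w4.png

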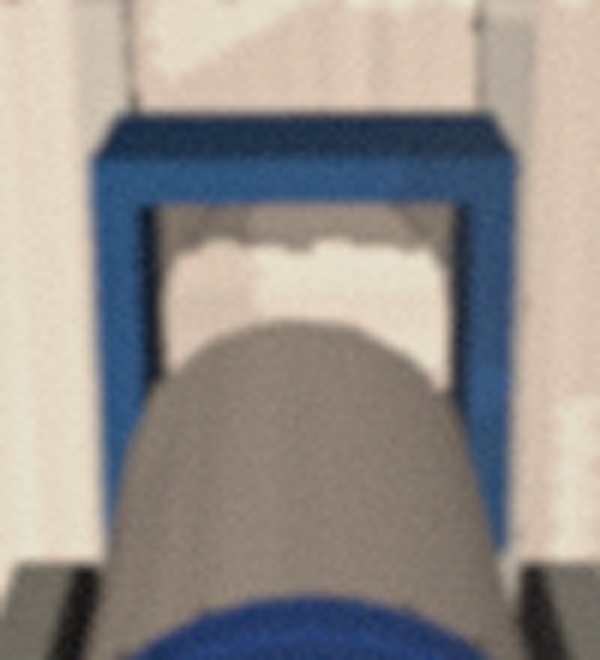

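Request:
servo_tool(commands=[[[200, 1.5, -0.1, 0, 0, 0, 0], [200, 3.0, -0.1, 0, 0, 0, 0], [200, 4.0, -0.1, 0, 0, 0, 0], [200, 4.6, -0.1, 0, 0, 0, 0], [200, 5.2, -0.1, 0, 0, 0, 0], [200, 5.6, -0.1, 0, 0, 0, 0], [200, 5.6, -0.1, 0, 0, 0, 0]]])

```text
time: 6.15
tool_pos: [590.6, 87.9, 79.7]
tcp_rot: [174.5, 90.0, -177.9]
ft_force: [-0.2, 1.0, -3.5]
finger_gap: 35.9
```

```bash
python3 -c "
from go import *
im,d=r.snapshot('wrist');crop(im,250,150,390,330,4,'pics/w5.png')
go([589.8,88.7,63],[0,0,-1],sd(1,0,0))
"
```

```text
t 6.2 pos [590.91  87.89  80.27] rot [168.41  90.   175.97] F [ 0.51  0.04 -4.41] gap 36.11391952432449 j [ 3.54 13.91 94.28  0.   71.81 -4.02]
shift cm [ 1.73  0.09 -0.1 ] rv [-0.04 -0.   -0.  ]
```

View pics/w5.png

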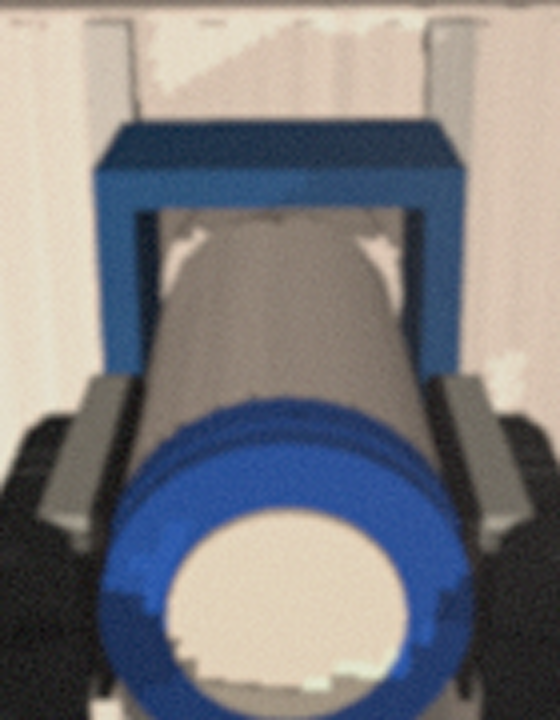

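Request:
servo_tool(commands=[[[200, 0.6, 0.08, -0.08, 0, 0, 0], [200, 1.1, 0.08, -0.08, 0, 0, 0], [200, 1.5, 0.08, -0.08, 0, 0, 0], [200, 1.7, 0.08, -0.08, 0, 0, 0], [200, 1.7, 0.08, -0.08, 0, 0, 0]]])

```text
time: 6.7
tool_pos: [590.3, 88.7, 63.4]
tcp_rot: [2.7, 90.0, 10.3]
ft_force: [-0.6, -0.3, 0.3]
finger_gap: 36.3
```

```bash
python3 -c "
from go import *
im,d=r.snapshot('wrist');crop(im,250,150,390,330,4,'pics/w6.png')
go([589.8,88.7,63],[0,0,-1],sd(1,0,0))
"
```

```text
t 6.75 pos [590.26  88.68  63.64] rot [-1.01 89.97  6.56] F [-0.42  0.52  0.64] gap 36.46353089936408 j [ 3.62 14.93 94.97  0.   70.07 -3.95]
shift cm [ 0.06  0.01 -0.05] rv [-0.03  0.03  0.  ]
```

View pics/w6.png

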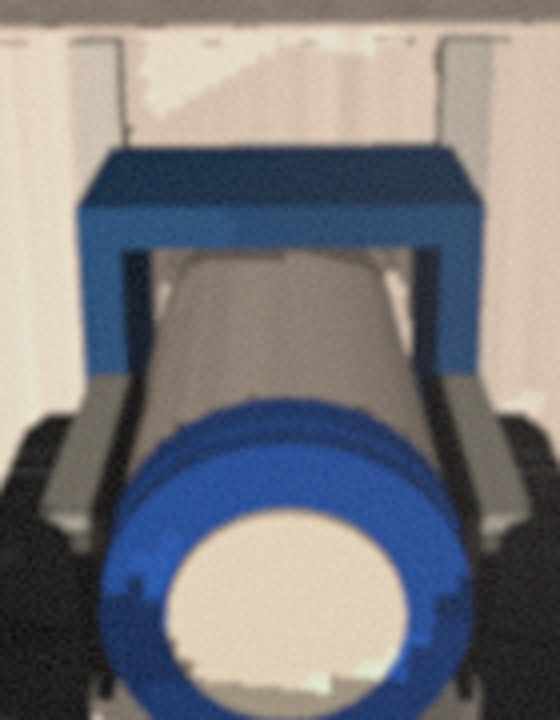

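Request:
servo_tool(commands=[[[130, 0, 0, 0, 0, 0, 0], [100, 0, 0, 0, 0, 0, 0], [60, 0, 0, 0, 0, 0, 0], [30, 0, 0, 0, 0, 0, 0], [30, -1, 0, 0, 0, 0, 0], [30, -4, 0, 0, 0, 0, 0], [30, -8, 0, 0, 0, 0, 0], [30, -12, 0, 0, 0, 0, 0]]])

```text
time: 7.55
tool_pos: [589.5, 88.6, 184.9]
tcp_rot: [175.4, 90.0, -177.1]
ft_force: [2.0, 0.1, 0.5]
finger_gap: 75.4
```

Request:
servo_tool(commands=[[[30, -5, 0, 0, 0, 0, 0], [30, -10, 0, 0, 0, 0, 0], [30, -10, 0, 0, 0, 0, 0]]])

```text
time: 7.85
tool_pos: [593.6, 88.9, 294.4]
tcp_rot: [-4.0, 89.1, 3.6]
ft_force: [0.7, -0.8, 0.4]
finger_gap: 75.3
```

```bash
python3 -c "
from go import *
cw=r.calibration('wrist')
im,d=r.snapshot('wrist');crop(im,0,0,640,400,1.2,'pics/w7.png')
im,d=r.snapshot('side');crop(im,260,140,420,300,4.5,'pics/s3.png')
go([589.8,88.7,250],[0,0,-1],sd(1,0,0))
"
```

```text
t 7.95 pos [591.05  88.68 286.4 ] rot [-4.17 89.71  3.4 ] F [-0.03 -0.29 -0.47] gap 75.85078831837578 j [ 3.62  5.89 81.27 -0.   92.56 -3.95]
shift cm [ 3.64  0.02 -0.14] rv [-0.04  0.29  0.02]
```

View pics/w7.png

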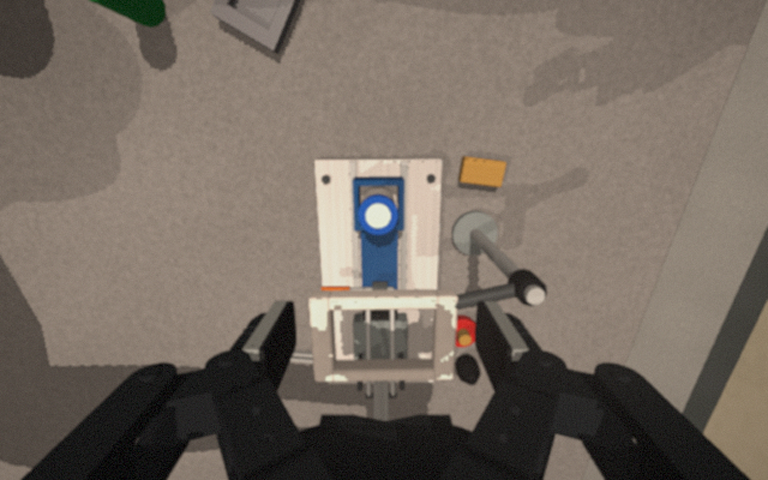

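View pics/s3.png

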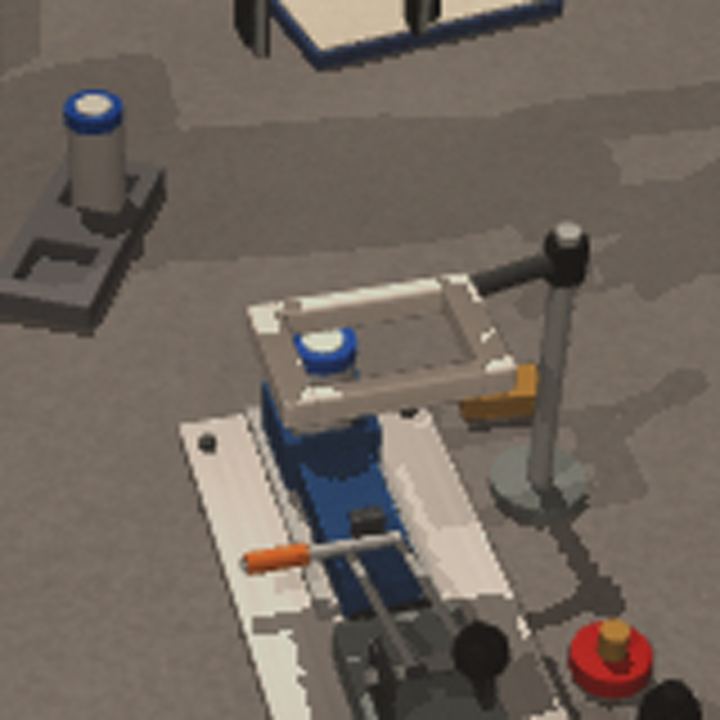

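```bash
sed -i 's/SO=np.array(\[607.,-50.8,0\])/SO=np.array([608.5,-49.2,0])/' go.py; python3 -c "
from go import *
L=np.radians(38);x=sd(np.sin(L),0,-np.cos(L));z=sd(0,1,0)
print(st(-52.5,35.5,44))
P=st(-52.5,35.5,44)-x*130+19*x+np.array([0,0,70]); print(P)
go(P,x,z)
"
```

```text
[551.77 -20.96  44.  ]
[484.03 -29.99 201.47]
t 7.95 pos [591.05  88.68 286.4 ] rot [-4.17 89.71  3.4 ] F [-0.03 -0.29 -0.47] gap 75.85078831837578 j [ 3.62  5.89 81.27 -0.   92.56 -3.95]
shift cm [  8.44 -10.35 -12.21] rv [-86.47 -29.55 -29.5 ]
```

Request:
servo_tool(commands=[[[30, 0, -5, -6, -7, -2.4, -2.4], [30, 0, -10.3, -12.2, -14, -4.8, -4.8], [30, 0, -10.3, -12.2, -21, -7.2, -7.2], [30, 0, -10.3, -12.2, -28, -9.6, -9.6], [30, 0, -10.3, -12.2, -35, -12, -12], [30, 0, -10.3, -12.2, -42, -14.4, -14.4], [30, 0, -10.3, -12.2, -49, -16.8, -16.8], [30, 0, -10.3, -12.2, -56, -19.2, -19.2]]])

```text
time: 8.75
tool_pos: [481.8, -29.2, 281.2]
tcp_rot: [-73.7, 64.0, -8.8]
ft_force: [-0.5, -1.2, -0.1]
finger_gap: 75.4
```

```bash
python3 -c "
from go import *
L=np.radians(38);x=sd(np.sin(L),0,-np.cos(L));z=sd(0,1,0)
P=st(-52.5,35.5,44)-x*130+19*x+np.array([0,0,70]); print(P)
go(P,x,z)
"
```

```text
[484.03 -29.99 201.47]
t 8.75 pos [481.81 -29.19 281.22] rot [-73.72  63.97  -8.82] F [-0.47 -1.18 -0.14] gap 75.44928446450194 j [ -9.93 -39.98 122.8    0.52  71.16 -74.89]
shift cm [ 7.27  3.15 -0.97] rv [-30.13 -10.41 -10.63]
```

Request:
servo_tool(commands=[[[110, 0, 0, 0, -7, -2.4, -2.5], [110, 2.0, 0.8, 0, -14, -4.8, -5], [110, 4.0, 1.6, -0.4, -21, -7.3, -7.4], [110, 5.5, 2.4, -0.8, -28, -9.7, -9.9], [110, 7.2, 3.1, -0.9, -30.1, -10.4, -10.6], [110, 7.2, 3.1, -0.9, -30.1, -10.4, -10.6], [110, 7.2, 3.1, -0.9, -30.1, -10.4, -10.6]]])

```text
time: 9.45
tool_pos: [486.6, -30.3, 203.0]
tcp_rot: [-89.6, 52.2, 7.5]
ft_force: [0.6, 0.4, 0.4]
finger_gap: 48.7
```

```bash
python3 -c "
from go import *
L=np.radians(38);x=sd(np.sin(L),0,-np.cos(L));z=sd(0,1,0)
im,d=r.snapshot('wrist');crop(im,0,0,640,400,1.2,'pics/w8.png');np.save('pics/w8.npy',im)
c=r.calibration('wrist');np.save('pics/w8c.npy',c['pose'])
im,d=r.snapshot('side');crop(im,220,140,420,320,4,'pics/s4.png')
P=st(-52.5,35.5,44)-x*130+19*x; print(P)
go(P,x,z)
print(proj(c,st(-53,35.5,44)),proj(c,st(-70,35.5,44)),proj(c,st(-36,35.5,44)))
"
```

```text
[484.03 -29.99 131.47]
t 9.55 pos [487.69 -30.21 205.54] rot [-89.79  52.01   7.4 ] F [-0.35  0.35  0.19] gap 48.478589607521194 j [ -23.45  -51.1   140.61   21.71   58.56 -126.74]
shift cm [5.62 4.84 0.05] rv [-0.36 -0.12 -0.01]
[321.26 139.18] [321.16 126.1 ] [321.35 151.1 ]
```

View pics/w8.png

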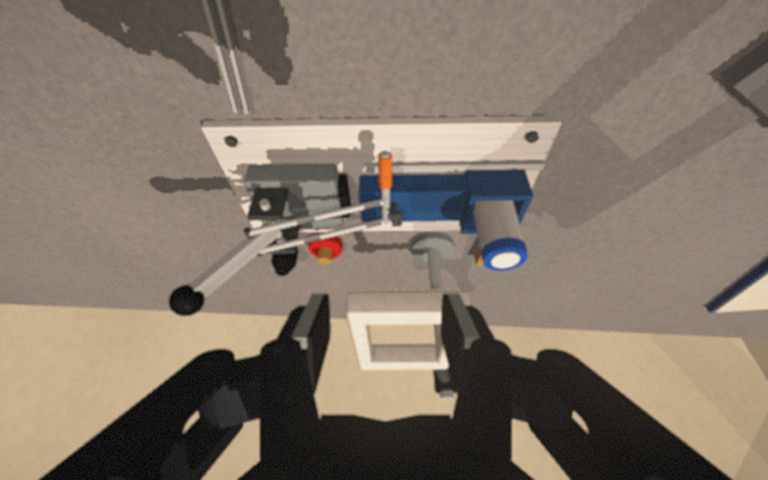

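View pics/s4.png

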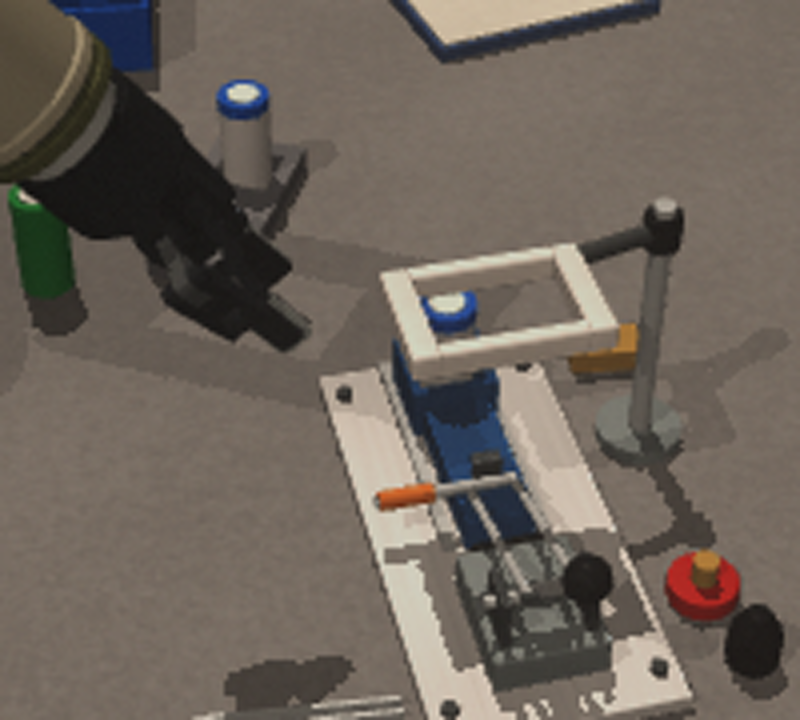

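```bash
python3 -c "
from go import *
L=np.radians(38);x=sd(np.sin(L),0,-np.cos(L));z=sd(0,1,0)
for s in (90,60,0): go(st(-53,35.5,44)-x*s+19*x,x,z)
"
```

```text
t 9.55 pos [487.69 -30.21 205.54] rot [-89.79  52.01   7.4 ] F [-0.35  0.35  0.19] gap 48.478589607521194 j [ -23.45  -51.1   140.61   21.71   58.56 -126.74]
shift cm [9.59 4.88 0.06] rv [-0.36 -0.12 -0.01]
t 9.55 pos [487.69 -30.21 205.54] rot [-89.79  52.01   7.4 ] F [-0.35  0.35  0.19] gap 48.478589607521194 j [ -23.45  -51.1   140.61   21.71   58.56 -126.74]
shift cm [12.59  4.88  0.07] rv [-0.36 -0.12 -0.01]
t 9.55 pos [487.69 -30.21 205.54] rot [-89.79  52.01   7.4 ] F [-0.35  0.35  0.19] gap 48.478589607521194 j [ -23.45  -51.1   140.61   21.71   58.56 -126.74]
shift cm [18.59  4.88  0.08] rv [-0.36 -0.12 -0.01]
```

Request:
servo_tool(commands=[[[110, 3, 1.5, 0.05, 0, 0, 0], [110, 6, 3, 0.05, 0, 0, 0], [110, 8.5, 4.5, 0.05, 0, 0, 0], [110, 10.5, 4.9, 0.05, 0, 0, 0], [110, 12.6, 4.9, 0.05, 0, 0, 0], [110, 12.6, 4.9, 0.05, 0, 0, 0]]])

```text
time: 10.15
tool_pos: [525.1, -23.2, 72.7]
tcp_rot: [-89.6, 52.3, 7.7]
ft_force: [-0.4, 0.5, 0.5]
finger_gap: 48.5
```

```bash
python3 -c "
from go import *
L=np.radians(38);x=sd(np.sin(L),0,-np.cos(L));z=sd(0,1,0)
im,d=r.snapshot('wrist');crop(im,0,0,640,400,1.2,'pics/w9.png')
c=r.calibration('wrist')
im,d=r.snapshot('side');crop(im,220,140,420,320,4,'pics/s5.png')
go(st(-53,35.5,44)+19*x,x,z)
print(proj(c,st(-53,35.5,44))*1.2,proj(c,st(-70,35.5,44))*1.2,proj(c,st(-36,35.5,44))*1.2)
"
```

```text
t 10.25 pos [526.12 -23.99  75.57] rot [-89.74  52.07   7.56] F [-0.2  -0.3   0.55] gap 48.43404208875111 j [ -19.54  -28.88  142.48   29.07   35.19 -136.15]
shift cm [ 5.95 -0.06 -0.04] rv [-0.29 -0.03 -0.07]
[382.73 277.97] [382.43 261.53] [382.99 292.25]
```

View pics/w9.png

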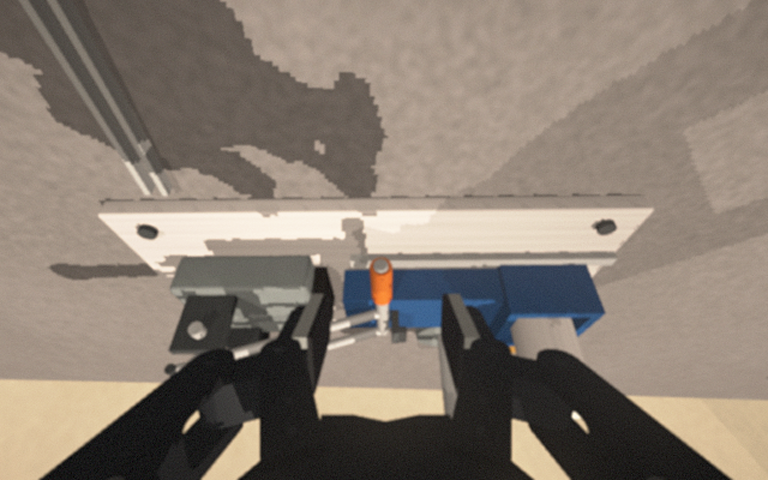

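View pics/s5.png

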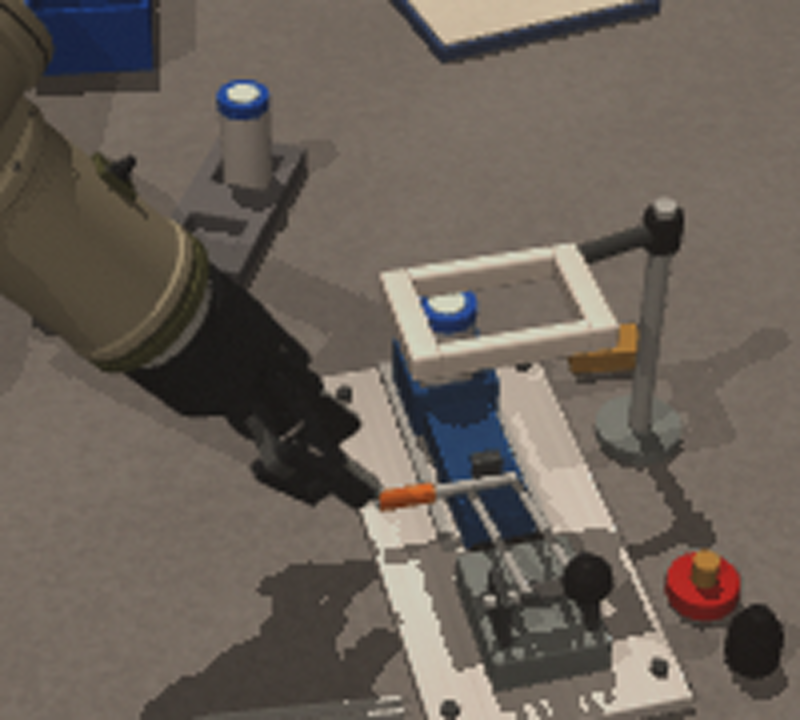

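```bash
cat > kin.py <<'E'
from h import *
from scipy.optimize import least_squares
D=[([-71.53,7.51,85.32,0,87.26,-4.89],[237.82,-550.39,230.45],[174.83,89.92,108.19]),
([-33.68,-30.84,118.51,.01,92.3,-11.9],[333.35,-160.52,231.16],[4.56,89.97,-17.22]),
([26.25,-4.9,97.95,-.02,87.1,47.85],[440.98,274.42,230.15],[-125.48,89.85,-147.07]),
([26.58,5.52,107.58,.02,66.78,48.29],[443.05,279.04,46.85],[57.24,89.88,35.53]),
([3.65,10.69,91.89,.02,77.52,-3.84],[590.07,89.12,135.39],[163.31,89.9,170.8]),
([3.62,5.89,81.27,0,92.56,-3.95],[591.05,88.68,286.4],[-4.17,89.71,3.4]),
([-9.93,-39.98,122.8,.52,71.16,-74.89],[481.81,-29.19,281.22],[-73.72,63.97,-8.82]),
([-23.45,-51.1,140.61,21.71,58.56,-126.74],[487.69,-30.21,205.54],[-89.79,52.01,7.4]),
([-19.54,-28.88,142.48,29.07,35.19,-136.15],[526.12,-23.99,75.57],[-89.74,52.07,7.56])]
Z=lambda a:Ro.from_euler('z',a,degrees=True).as_matrix(); Y=lambda a:Ro.from_euler('y',a,degrees=True).as_matrix()
def fk(j,q):
    h,s,e,a2,a3,d4,d6=q
    A=Z(j[0]);B=A@Y(j[1]);C=B@Y(j[2]);E=C@Z(j[3])@Y(j[4]); F=E@Z(j[5])
    p=np.array([0,0,h])+A@[s,e,0]+B@[0,0,a2]+C@[a3,0,d4]+E@[0,0,d6]
    # tool x along F z; tool z along?
    return p,F
def fit():
    f=lambda q:np.concatenate([fk(j,q)[0]-p for j,p,_ in D])
    s=least_squares(f,[150,0,20,400,0,370,300]); return s
if __name__=='__main__':
    s=fit();print(s.x.round(1),f'{np.abs(s.fun).max():.2f}')
    for j,p,o in D: print((R(o).T@fk(j,s.x)[1]).round(3).tolist())
E
python3 kin.py
```

```text
[ 3.182e+02 -1.000e-01  5.120e+01  3.692e+02  6.170e+01  5.536e+02
  3.649e+02] 0.05
[[-0.0, -0.0, 1.0], [0.0, 1.0, 0.0], [-1.0, 0.0, -0.0]]
[[0.0, -0.0, 1.0], [-0.0, 1.0, 0.0], [-1.0, -0.0, 0.0]]
[[0.0, 0.0, 1.0], [0.0, 1.0, -0.0], [-1.0, 0.0, 0.0]]
[[0.0, -0.0, 1.0], [0.0, 1.0, 0.0], [-1.0, 0.0, 0.0]]
[[-0.0, 0.0, 1.0], [0.0, 1.0, -0.0], [-1.0, 0.0, -0.0]]
[[-0.0, -0.0, 1.0], [0.0, 1.0, 0.0], [-1.0, 0.0, -0.0]]
[[0.0, -0.0, 1.0], [-0.0, 1.0, 0.0], [-1.0, -0.0, 0.0]]
[[0.0, -0.0, 1.0], [-0.0, 1.0, 0.0], [-1.0, -0.0, 0.0]]
[[-0.0, 0.0, 1.0], [0.0, 1.0, -0.0], [-1.0, 0.0, -0.0]]
```

```bash
cat >> kin.py <<'E'
Q=[318.2,-.1,51.2,369.2,61.7,553.6,364.9]
try: Q=fit().x
except Exception: pass
M0=np.array([[0,0,1],[0,1,0],[-1,0,0.]])
LO=[-169.43,-51.17,1.28,-76.62,0,-152.29];HI=[169.43,129.36,143.12,256.62,156.53,152.29]
def ik(P,Rt,seed):
    def f(j):
        p,F=fk(j,Q); return np.concatenate([(p-P),100*Ro.from_matrix((F.T)@(Rt@M0)).as_rotvec()])
    s=least_squares(f,seed); return s.x,np.abs(s.fun).max()
E
cat > chk.py <<'E'
from go import *
from kin import *
s0=r.sense()['joint_pos']
for lean in (38,34,30):
  for gx in (-53,):
    L=np.radians(lean);x=sd(np.sin(L),0,-np.cos(L));z=sd(0,1,0)
    j=s0
    for nm,y,zz,back in [('stand',35.5,44,60),('grasp',35.5,44,0),('up',36,68,0),('over',64,68,0),('down',64,46,0),('back',51,45,0),('ret',51,45,80),('ret130',51,45,130)]:
        j,e=ik(st(gx,y,zz)+(19-back)*x,tool(x,z),j); print(lean,nm,j.round(1),round(e,2))
E
python3 chk.py
```

```text
38 stand [ -19.7  -29.   142.5   29.2   35.3 -136.6] 0.0
38 grasp [ -16.8  -13.2  137.2   36.9   25.1 -143.9] 0.0
38 up [ -16.7  -17.1  137.1   32.3   28.3 -138.7] 0.0
38 over [ -12.3  -18.5  138.2   27.8   26.7 -131.1] 0.0
38 down [ -12.3  -14.9  138.3   31.8   23.5 -135.5] 0.0
38 back [ -14.4  -14.1  137.8   34.3   24.2 -139.5] 0.0
38 ret [ -18.   -35.9  144.7   25.2   38.8 -130.8] 0.0
38 ret130 [ -21.   -49.9  147.7   22.6   50.  -128.2] 0.0
34 stand [ -17.8  -25.8  138.5   22.8   38.2 -129.8] 0.0
34 grasp [ -15.5  -11.7  134.2   27.4   28.5 -133.9] 0.0
34 up [ -15.4  -15.3  133.9   24.5   31.9 -130.5] 0.0
34 over [ -11.2  -16.5  134.9   20.7   30.7 -123.8] 0.0
34 down [ -11.2  -13.3  135.2   23.    27.5 -126.4] 0.0
34 back [ -13.2  -12.6  134.8   25.1   27.9 -130. ] 0.0
34 ret [ -16.1  -31.7  140.2   19.8   41.5 -125.1] 0.0
34 ret130 [ -18.4  -43.3  142.3   18.3   51.2 -123.7] 0.0
30 stand [ -16.1  -22.4  134.3   17.6   41.6 -124.2] 0.0
30 grasp [ -14.3   -9.9  130.9   20.3   32.4 -126.6] 0.0
30 up [ -14.2  -13.1  130.6   18.5   35.8 -124.4] 0.0
30 over [ -10.2  -14.2  131.5   15.5   34.9 -118.3] 0.0
30 down [ -10.2  -11.3  131.9   16.9   31.7 -120. ] 0.0
30 back [ -12.1  -10.7  131.5   18.5   32.  -123.1] 0.0
30 ret [ -14.4  -27.5  135.7   15.4   44.6 -120.4] 0.0
30 ret130 [ -16.1  -37.3  137.1   14.5   53.2 -119.6] 0.0
```

```bash
python3 -c "
from go import *
L=np.radians(36);x=sd(np.sin(L),0,-np.cos(L));z=sd(0,1,0)
go(st(-52.5,35.5,44)+19*x,x,z)
"
```

```text
t 10.25 pos [526.12 -23.99  75.57] rot [-89.74  52.07   7.56] F [-0.2  -0.3   0.55] gap 48.43404208875111 j [ -19.54  -28.88  142.48   29.07   35.19 -136.15]
shift cm [ 5.98 -0.03 -0.04] rv [-0.29 -0.02  1.93]
```

Request:
servo_tool(commands=[[[110, 1.5, 0, 0, -0.3, 0, 1], [110, 3, 0, 0, -0.3, 0, 1.9], [110, 4.5, 0, 0, -0.3, 0, 1.9], [110, 5.5, 0, 0, -0.3, 0, 1.9], [110, 6.0, 0, 0, -0.3, 0, 1.9], [110, 6.0, 0, 0, -0.3, 0, 1.9]]])

```text
time: 10.85
tool_pos: [563.2, -19.8, 28.7]
tcp_rot: [-90.1, 53.9, 7.5]
ft_force: [0.6, -0.6, -0.2]
finger_gap: 48.4
```

```bash
python3 -c "
from go import *
L=np.radians(36);x=sd(np.sin(L),0,-np.cos(L));z=sd(0,1,0)
im,d=r.snapshot('wrist');crop(im,0,0,640,400,1.2,'pics/w10.png')
im,d=r.snapshot('side');crop(im,270,180,400,300,6,'pics/s6.png')
go(st(-52.5,35.5,44)+19*x,x,z)
"
```

```text
t 10.95 pos [562.85 -19.88  28.7 ] rot [-90.13  53.87   7.44] F [ 0.84 -0.01 -0.4 ] gap 48.99135911173891 j [ -16.12  -12.49  135.76   31.89   26.49 -138.64]
shift cm [0.01 0.   0.04] rv [-0.   -0.1   0.13]
```

View pics/w10.png

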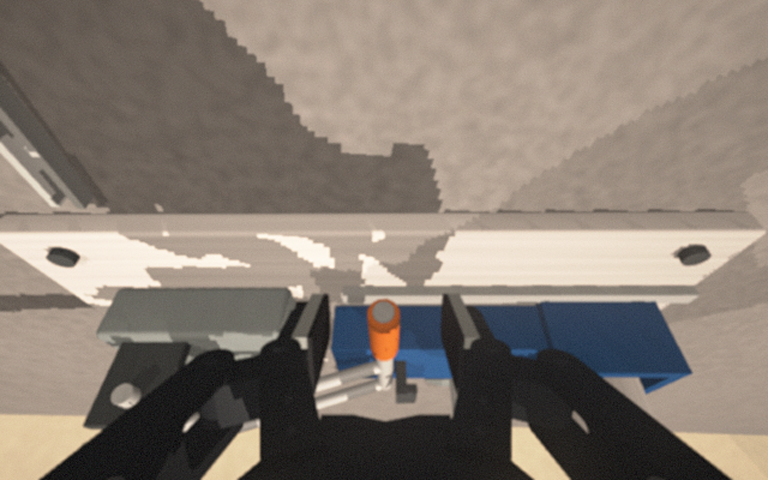

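View pics/s6.png

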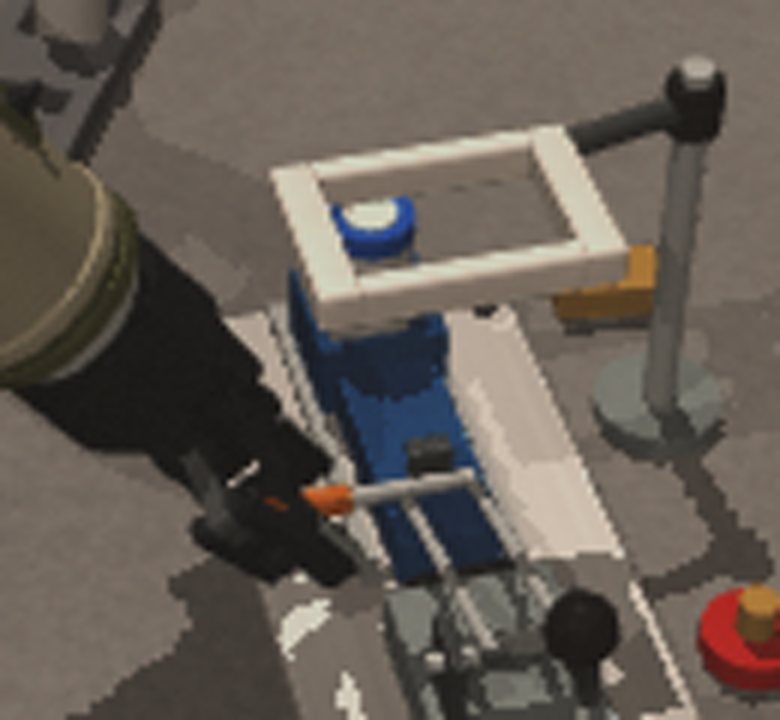

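Request:
servo_tool(commands=[[[250, 0, 0, 0, 0, 0, 0], [250, 0, 0, 0, 0, 0, 0], [250, 0, 0, 0, 0, 0, 0], [250, 0, 0, 0, 0, 0, 0], [250, 0, 0, 0, 0, 0, 0]]], force=50)

```text
time: 11.45
tool_pos: [562.7, -20.1, 28.0]
tcp_rot: [-90.2, 53.9, 7.4]
ft_force: [-4.9, -3.7, 5.7]
finger_gap: 10.2
```

```bash
python3 -c "
from go import *
L=np.radians(36);x=sd(np.sin(L),0,-np.cos(L));z=sd(0,1,0)
s=r.sense();g=s['tool_pos']-19*R(s['tcp_rot'])[:,0];print('grasp pt stage',SR.T@(g-SO))
for y,zz in [(35.5,68),(64,68),(64,45),(50,45)]: go(st(-52.5,y,zz)+19*x,x,z)
"
```

```text
grasp pt stage [-52.78  34.92  43.31]
t 11.45 pos [562.66 -20.13  27.96] rot [-90.16  53.9    7.39] F [-4.92 -3.69  5.7 ] gap 10.198729813999483 j [ -16.13  -12.39  135.77   31.92   26.41 -138.69]
shift cm [-1.98 -1.47  0.06] rv [-0.01 -0.12  0.1 ]
t 11.45 pos [562.66 -20.13  27.96] rot [-90.16  53.9    7.39] F [-4.92 -3.69  5.7 ] gap 10.198729813999483 j [ -16.13  -12.39  135.77   31.92   26.41 -138.69]
shift cm [-1.98 -1.47  2.91] rv [-0.01 -0.12  0.1 ]
t 11.45 pos [562.66 -20.13  27.96] rot [-90.16  53.9    7.39] F [-4.92 -3.69  5.7 ] gap 10.198729813999483 j [ -16.13  -12.39  135.77   31.92   26.41 -138.69]
shift cm [-0.13 -0.12  2.91] rv [-0.01 -0.12  0.1 ]
t 11.45 pos [562.66 -20.13  27.96] rot [-90.16  53.9    7.39] F [-4.92 -3.69  5.7 ] gap 10.198729813999483 j [ -16.13  -12.39  135.77   31.92   26.41 -138.69]
shift cm [-0.12 -0.12  1.51] rv [-0.01 -0.12  0.1 ]
```

Request:
servo_tool(commands=[[[250, -0.4, -0.3, 0, 0, 0, 0], [250, -0.8, -0.6, 0, 0, 0, 0], [250, -1.3, -0.95, 0, 0, 0, 0], [250, -1.7, -1.25, 0, 0, 0, 0], [250, -2.1, -1.55, 0, 0, 0, 0], [250, -2.1, -1.55, 0, 0, 0, 0]]])

```text
time: 12.05
tool_pos: [562.2, -19.2, 53.7]
tcp_rot: [-90.0, 54.0, 7.5]
ft_force: [0.6, 1.7, -2.2]
finger_gap: 10.3
```

```bash
cat > gs.py <<'E'
from go import *
def rep():
    s=r.sense();g=s['tool_pos']-19*R(s['tcp_rot'])[:,0];print('t',round(s['time'],2),'grasp pt stage',SR.T@(g-SO),'F stage',SR.T@s['ft_force'],'gap',s['finger_gap'],'j',s['joint_pos'])
if __name__=='__main__':
    import sys
    rep()
    im,d=r.snapshot('side');crop(im,270,180,400,300,6,f'pics/{sys.argv[1]}s.png')
    im,d=r.snapshot('wrist');crop(im,0,0,640,400,1.2,f'pics/{sys.argv[1]}w.png')
E
python3 gs.py g1
```

```text
t 12.05 grasp pt stage [-53.15  35.83  69.08] F stage [ 0.78  1.64 -2.18] gap 10.258719034855845 j [ -16.07  -16.42  135.58   27.96   30.16 -134.17]
```

View pics/g1s.png

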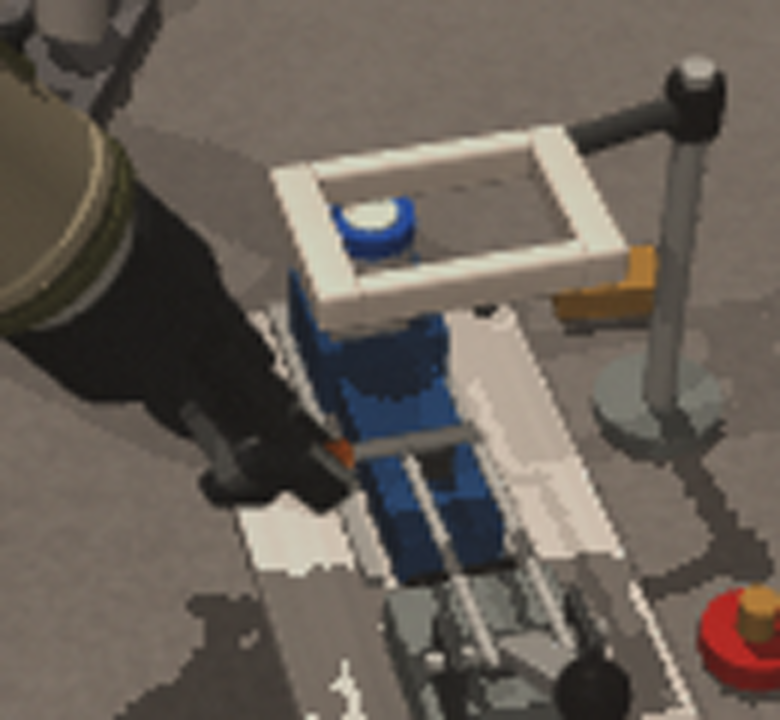

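View pics/g1w.png

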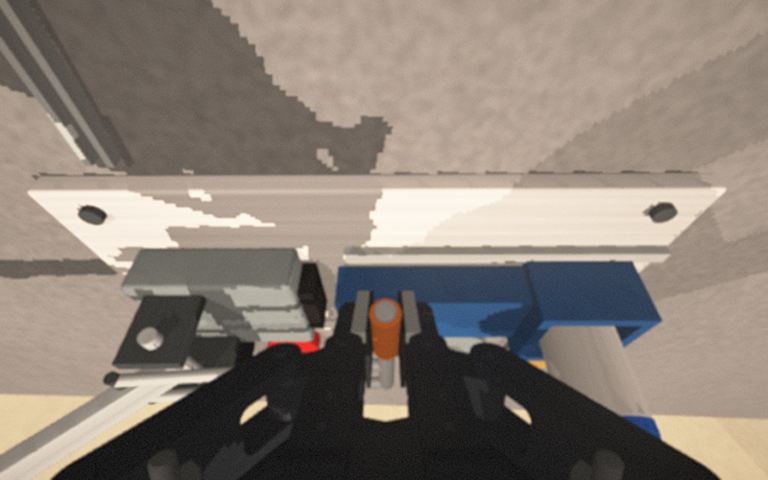

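Request:
servo_tool(commands=[[[250, 0, 0, 0.4, 0, 0, 0], [250, 0, 0, 0.8, 0, 0, 0], [250, 0, 0, 1.2, 0, 0, 0], [250, 0, 0, 1.6, 0, 0, 0], [250, 0, 0, 2.0, 0, 0, 0], [250, 0, 0, 2.4, 0, 0, 0], [250, 0, 0, 2.8, 0, 0, 0], [250, 0, 0, 2.8, 0, 0, 0]]])

```text
time: 12.95
tool_pos: [558.6, 8.3, 53.3]
tcp_rot: [-90.1, 54.0, 7.5]
ft_force: [-3.0, -0.5, 1.6]
finger_gap: 10.4
```

```bash
python3 gs.py g2
```

```text
t 12.95 grasp pt stage [-53.04  63.66  68.67] F stage [-3.01 -0.15  1.58] gap 10.358773848693412 j [ -11.74  -17.68  136.59   23.78   28.69 -126.98]
```

View pics/g2s.png

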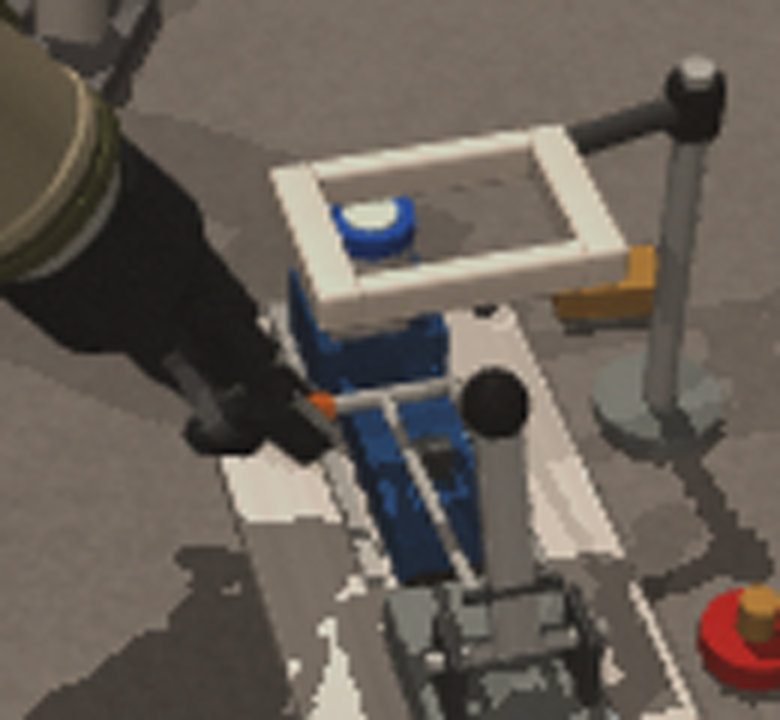

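View pics/g2w.png

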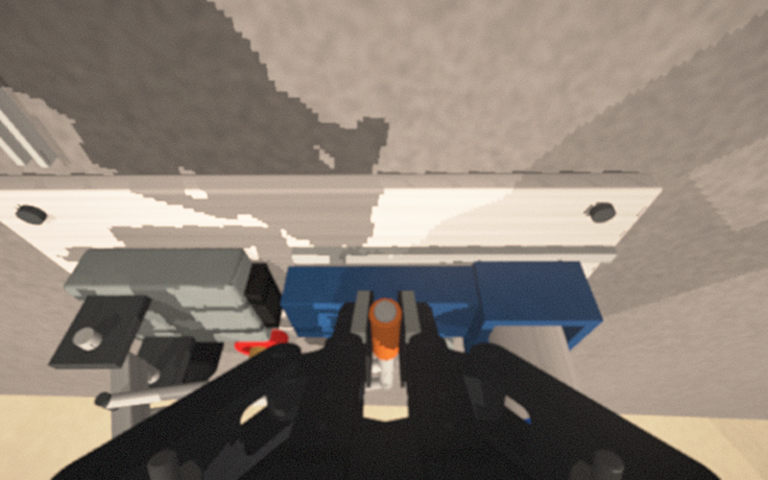

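Request:
servo_tool(commands=[[[250, 0.4, 0.28, -0.1, 0, 0, 0], [250, 0.8, 0.57, -0.2, 0, 0, 0], [250, 1.2, 0.87, -0.25, 0, 0, 0], [250, 1.6, 1.17, -0.25, 0, 0, 0], [250, 1.95, 1.42, -0.25, 0, 0, 0], [250, 1.95, 1.42, -0.25, 0, 0, 0]]])

```text
time: 13.65
tool_pos: [558.7, 5.6, 28.5]
tcp_rot: [-90.0, 54.0, 7.5]
ft_force: [-1.2, 0.1, -1.2]
finger_gap: 10.4
```

```bash
python3 gs.py g3
```

```text
t 13.65 grasp pt stage [-53.25  60.91  43.88] F stage [-1.14  0.27 -1.21] gap 10.43672278225199 j [ -12.18  -13.72  136.71   27.67   25.21 -131.54]
```

View pics/g3s.png

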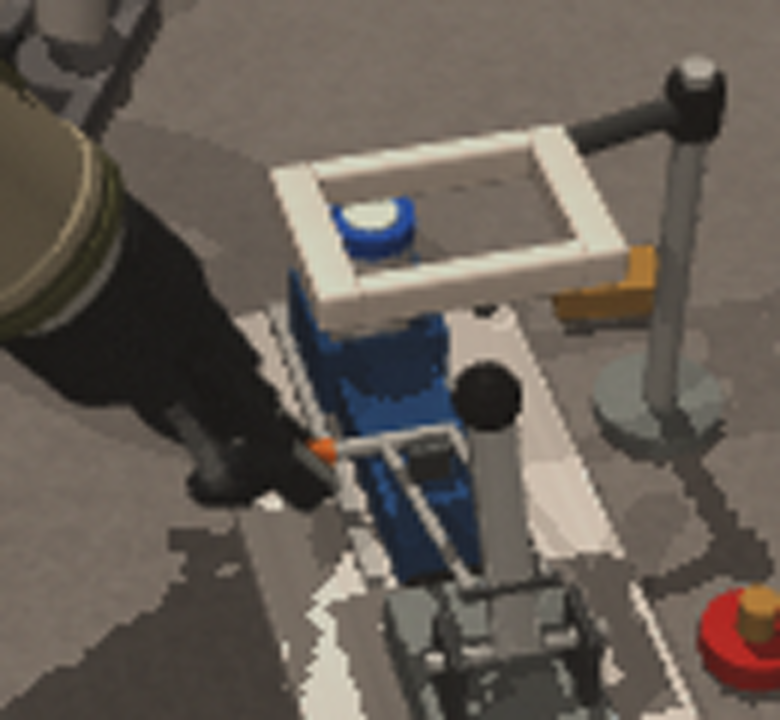

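View pics/g3w.png

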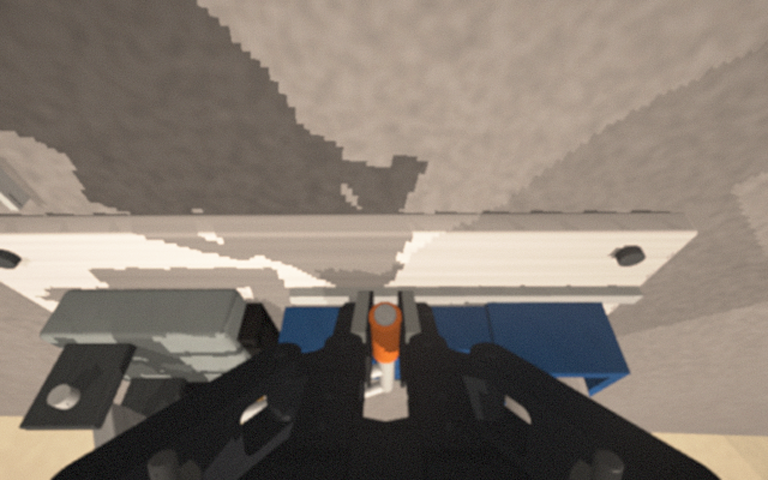

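Request:
servo_tool(commands=[[[250, 0, 0, -0.3, 0, 0, 0], [250, 0, 0, -0.6, 0, 0, 0], [250, 0, 0, -0.9, 0, 0, 0], [250, 0, 0, -1.15, 0, 0, 0], [250, 0, 0, -1.15, 0, 0, 0]]])

```text
time: 14.25
tool_pos: [560.6, -6.3, 29.3]
tcp_rot: [-90.1, 54.0, 7.4]
ft_force: [-3.5, 0.3, -0.4]
finger_gap: 10.6
```

```bash
python3 gs.py g4
```

```text
t 14.25 grasp pt stage [-53.    48.85  44.71] F stage [-3.42  0.79 -0.43] gap 10.615608966356582 j [ -14.02  -13.32  136.31   29.51   25.89 -134.71]
```

View pics/g4s.png

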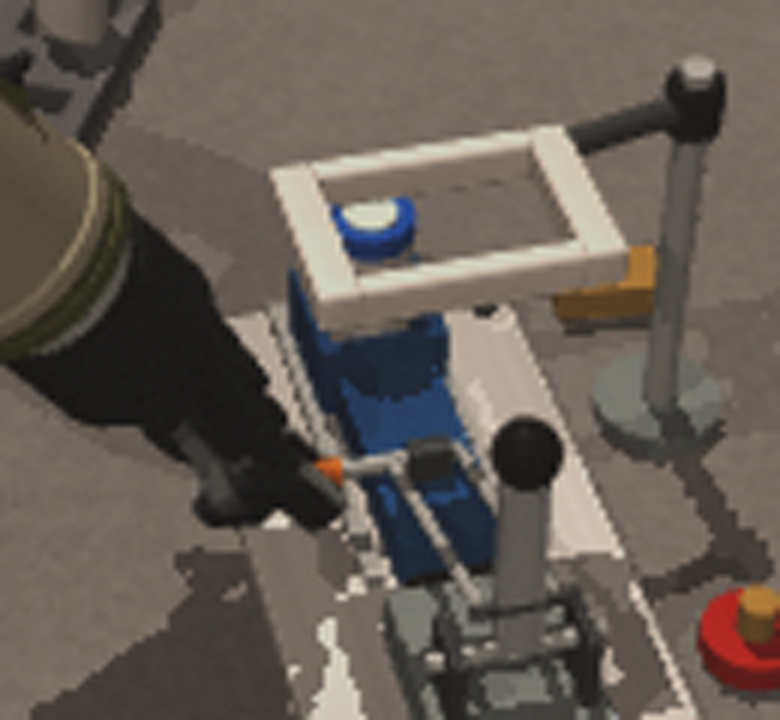

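Request:
servo_tool(commands=[[[200, 0, 0, 0.1, 0, 0, 0], [170, 0, 0, 0.1, 0, 0, 0], [140, 0, 0, 0.1, 0, 0, 0], [120, 0, 0, 0.1, 0, 0, 0], [120, 0, 0, 0.1, 0, 0, 0], [120, -1.5, 0, 0.1, 0, 0, 0], [120, -3, 0, 0.1, 0, 0, 0], [120, -4.8, 0, 0.1, 0, 0, 0]]])

```text
time: 15.15
tool_pos: [531.8, -8.4, 68.0]
tcp_rot: [-90.1, 54.0, 7.5]
ft_force: [1.5, -0.4, 1.0]
finger_gap: 45.4
```

```bash
python3 gs.py g5; python3 -c "
from go import *
from kin import *
j=r.sense()['joint_pos']
for n,lean,P,z in [('a',28,(-100,45,105),sd(0,1,0)),('b',15,(-135,20,170),sd(0,1,0)),('c',8,(-110,-20,230),sd(1,1,0)),('d',0,(-60,-40,260),sd(1,0,0))]:
  L=np.radians(lean);x=sd(np.sin(L),0,-np.cos(L))
  j,e=ik(st(*P),tool(x,z),j);print(n,j,e); go(st(*P),x,z)
"
```

```text
t 15.15 grasp pt stage [-81.77  50.58  83.39] F stage [ 1.47 -0.62  1.03] gap 45.43456593976208 j [ -15.67  -25.59  140.36   24.45   33.94 -129.81]
a [ -15.68  -29.7   135.68   14.26   48.87 -120.29] 2.8421709430404007e-13
t 15.25 pos [533.31  -8.97  70.39] rot [-90.23  53.76   7.33] F [ 0.45 -0.15  0.27] gap 45.110307815073014 j [ -15.68  -25.77  140.31   24.48   33.9  -129.85]
shift cm [-4.61  0.44 -0.49] rv [ 0.01 -0.16  8.24]
b [ -16.65  -26.1   122.96    6.51   69.54 -115.8 ] 6.270397534535732e-10
t 15.25 pos [533.31  -8.97  70.39] rot [-90.23  53.76   7.33] F [ 0.45 -0.15  0.27] gap 45.110307815073014 j [ -15.68  -25.77  140.31   24.48   33.9  -129.85]
shift cm [-11.92  -0.58  -3.02] rv [-0.01 -0.16 21.24]
c [-17.68 -14.52 106.87   3.46  80.43 -70.92] 1.7053025658242404e-13
t 15.25 pos [533.31  -8.97  70.39] rot [-90.23  53.76   7.33] F [ 0.45 -0.15  0.27] gap 45.110307815073014 j [ -15.68  -25.77  140.31   24.48   33.9  -129.85]
shift cm [-15.27  -6.15  -7.03] rv [43.77 10.87 26.85]
d [-15.12   1.09  88.99   0.    89.92 -22.72] 1.1368683772161603e-13
t 15.25 pos [533.31  -8.97  70.39] rot [-90.23  53.76   7.33] F [ 0.45 -0.15  0.27] gap 45.110307815073014 j [ -15.68  -25.77  140.31   24.48   33.9  -129.85]
shift cm [-14.72 -11.95  -9.03] rv [86.68 28.25 28.5 ]
```

View pics/g5s.png

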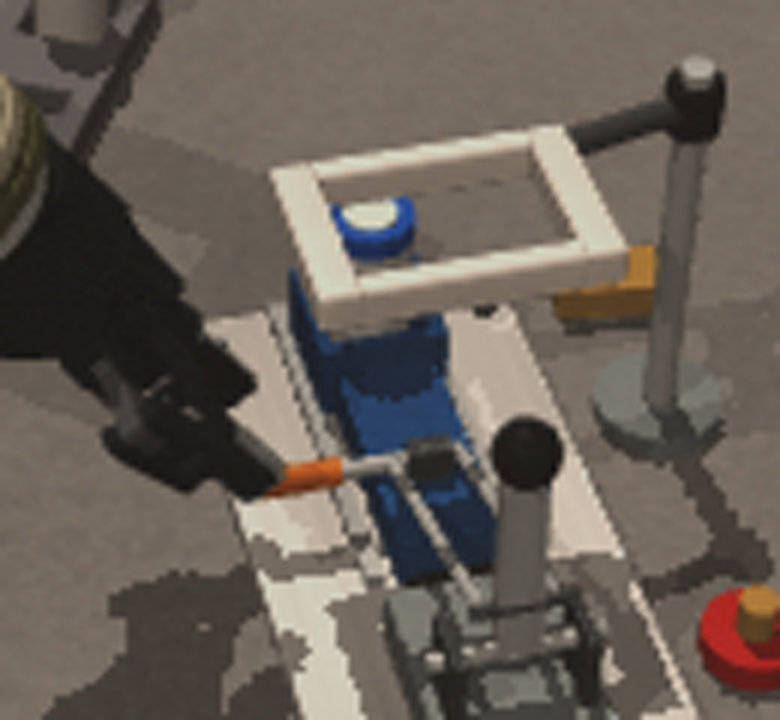

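View pics/g5w.png

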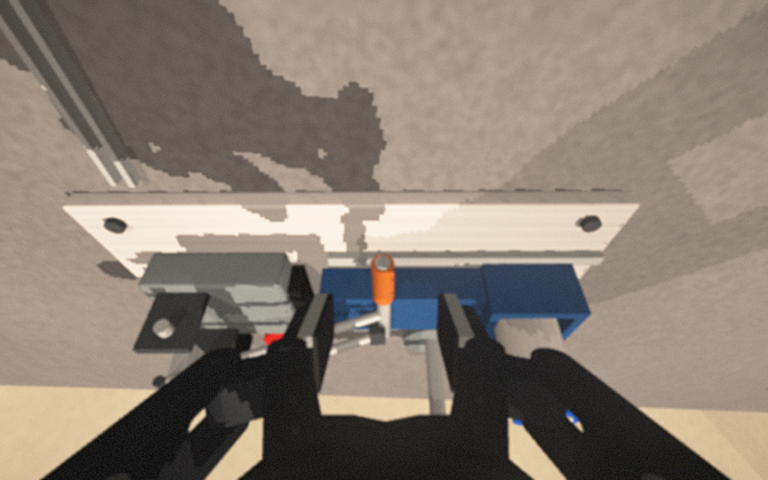

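Request:
servo_tool(commands=[[[120, -2.5, 0.2, 0, 0, 0, 4], [120, -4.6, 0.4, -0.5, 0, 0, 8.2], [120, -7, 0.1, -1.2, 0, 0, 13], [120, -9.5, -0.2, -2, 0, 0, 18], [60, -11.9, -0.6, -3, 0, 0, 21.2], [30, -11.9, -0.6, -3, 0, 0, 21.2]]])

```text
time: 15.85
tool_pos: [474.8, -47.9, 172.0]
tcp_rot: [-90.7, 74.9, 6.8]
ft_force: [1.5, -0.2, 0.1]
finger_gap: 72.6
```

```bash
python3 -c "
from go import *
im,d=r.snapshot('side');crop(im,260,140,420,300,4.5,'pics/s7.png');np.save('pics/s7.npy',im)
im,d=r.snapshot('top');crop(im,290,90,460,230,4.7,'pics/t7.png');np.save('pics/t7.npy',im)
x=[0,0,-1];z=sd(1,0,0)
go(st(-100,-40,260),x,z)
"
```

```text
t 15.95 pos [472.71 -46.61 167.75] rot [-90.12  75.07   7.43] F [0.56 0.58 0.02] gap 75.29697880364422 j [ -16.46  -25.82  122.99    6.41   69.26 -115.58]
shift cm [-8.03 -5.69 -6.05] rv [89.4  11.69 11.75]
```

View pics/s7.png

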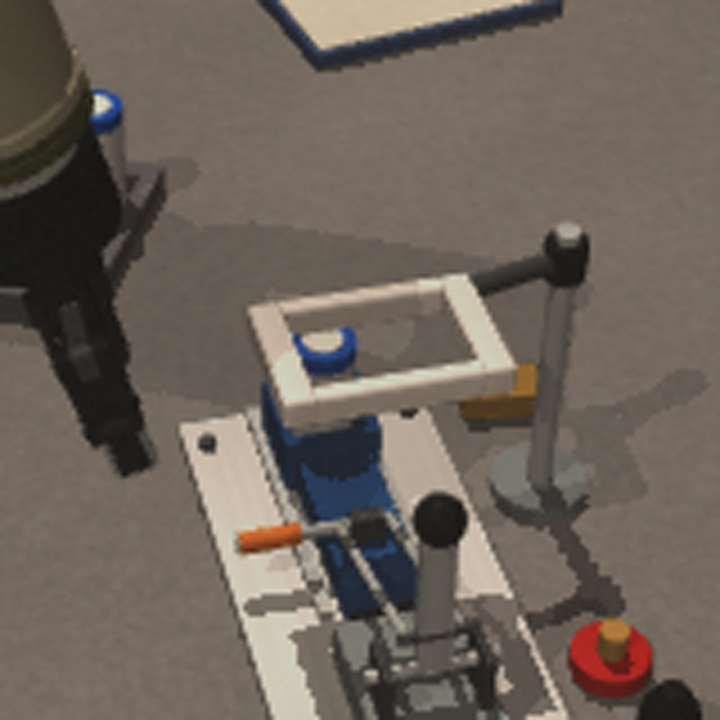

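View pics/t7.png

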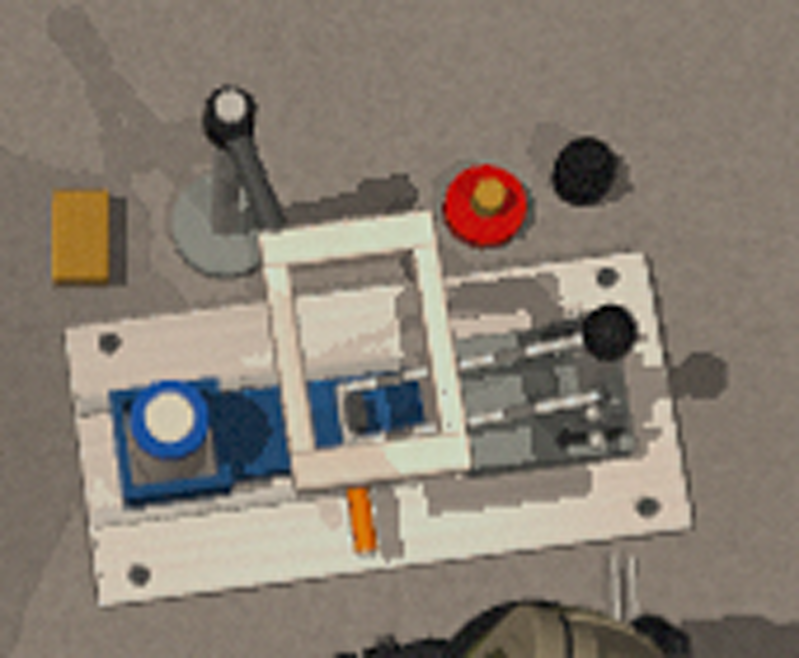

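```bash
python3 -c "
from go import *
ct=r.calibration('top');cs=r.calibration('side')
U=lambda p,k,x,y:((p[0]+.5)/k-.5+x,(p[1]+.5)/k-.5+y)
p,e=tri(ray(ct,*U((609,332),4.7,290,90)),ray(cs,*U((440,521),4.5,260,140)));print(p,e)
p=p+[1.5,1.6,0]
print('stage',SR.T@(p-SO))
"
```

```text
[ 617.66 -114.27  157.98] 0.2381167575976124
stage [  2.17 -64.32 157.98]
```

Request:
servo_tool(commands=[[[30, -4, 0, 0, 7.5, 1, 1], [30, -8, -1, -1, 15, 2, 2], [30, -9, -2, -2.5, 23, 3, 3], [30, -9, -3, -4, 31, 4, 4], [30, -9, -4, -5, 39, 5.1, 5.1], [30, -9, -5, -6, 47, 6.1, 6.1], [30, -9, -5.7, -6, 55, 7.2, 7.2], [30, -9, -5.7, -6, 63, 8.2, 8.2]]])

```text
time: 16.75
tool_pos: [511.8, -101.3, 267.2]
tcp_rot: [-58.1, 85.3, -24.3]
ft_force: [-0.1, -0.1, 0.1]
finger_gap: 75.6
```

```bash
python3 -c "
from go import *
x=[0,0,-1];z=sd(1,0,0)
go(st(1.5,-64.3,240),x,z)
"
```

```text
t 16.75 pos [ 511.76 -101.26  267.2 ] rot [-58.07  85.31 -24.34] F [-0.13 -0.1   0.05] gap 75.6169343144013 j [-16.37 -10.06  98.94  -0.65  86.48 -50.08]
shift cm [ 3.54 -6.66  8.1 ] rv [26.11  3.35  3.35]
```

Request:
servo_tool(commands=[[[30, 0, -2, 2.4, 8, 1, 1], [30, 0, -4, 4.8, 16, 2, 2], [30, 1, -6, 7.2, 24, 3.1, 3.1], [30, 2.5, -6.7, 8.1, 26.1, 3.3, 3.3], [30, 3.5, -6.7, 8.1, 26.1, 3.3, 3.3], [30, 3.5, -6.7, 8.1, 26.1, 3.3, 3.3]]])

```text
time: 17.35
tool_pos: [616.7, -112.4, 238.6]
tcp_rot: [-177.1, 89.9, -169.1]
ft_force: [-0.7, 0.1, -0.2]
finger_gap: 75.5
```

```bash
python3 -c "
from go import *
x=[0,0,-1];z=sd(1,0,0)
c=r.calibration('wrist');im,d=r.snapshot('wrist');crop(im,0,0,640,400,1.2,'pics/w11.png')
print(proj(c,st(2,-64.3,158))*1.2, proj(c,st(0,50,56))*1.2,proj(c,st(0,50,44))*1.2)
go(st(1.5,-64.3,139),x,z)
"
```

```text
[388.62 253.33] [386.77  86.38] [386.74  88.18]
t 17.4 pos [ 616.95 -112.59  240.69] rot [-102.79   89.93  -94.81] F [-0.34  0.27 -0.06] gap 75.40902144120332 j [-14.98  11.43  79.89  -0.07  88.66 -22.97]
shift cm [10.17 -0.02  0.15] rv [ 0.39 -0.02  0.07]
```

View pics/w11.png

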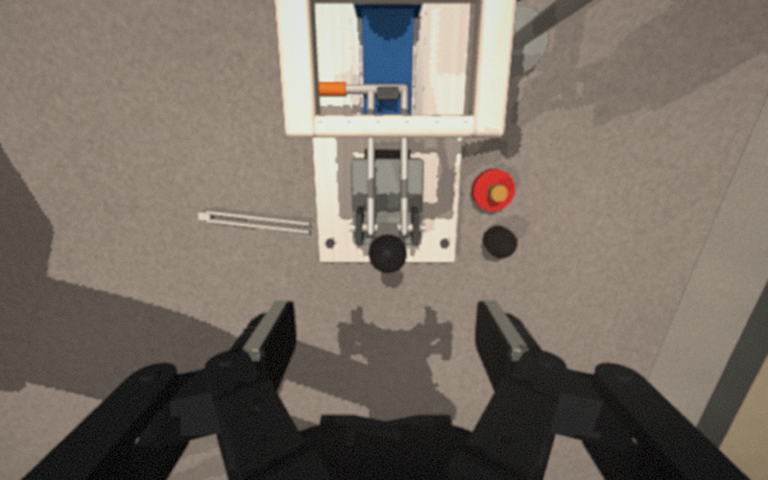

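Request:
servo_tool(commands=[[[60, 3, 0, 0.15, 0.4, 0, 0], [60, 6, 0, 0.15, 0.4, 0, 0], [60, 8.5, 0, 0.15, 0.4, 0, 0], [60, 10.1, 0, 0.15, 0.4, 0, 0], [60, 10.1, 0, 0.15, 0.4, 0, 0]]])

```text
time: 17.9
tool_pos: [618.3, -112.7, 140.0]
tcp_rot: [-97.4, 89.9, -89.9]
ft_force: [0.1, 0.5, 0.2]
finger_gap: 65.5
```

Request:
servo_tool(commands=[[[240, 0, 0, 0, 0, 0, 0], [240, 0, 0, 0, 0, 0, 0], [240, 0, 0, 0, 0, 0, 0], [240, 0, 0, 0, 0, 0, 0], [240, 0, 0, 0, 0, 0, 0]]], force=30)

```text
time: 18.4
tool_pos: [618.6, -114.1, 144.8]
tcp_rot: [-90.1, 89.8, -82.7]
ft_force: [-17.8, -0.8, 14.8]
finger_gap: 23.9
```

```bash
python3 -c "
from go import *
from gs import rep
rep()
im,d=r.snapshot('wrist');crop(im,0,0,640,400,1.2,'pics/w12.png')
x=np.array([0,0,-1.]);z=sd(1,0,0)
s=r.sense();X=SR.T@(s['tool_pos']-SO)
t0=np.arctan2(-(X[1]+70),X[2]+19-62);print('theta0',t0,'rad',np.hypot(X[1]+70,X[2]-43))
R0=R(s['tcp_rot'])
for th in np.arange(0,1.66,.1):
  b=np.array([X[0],-70-96*np.sin(th),62+96*np.cos(th)-19]); print(round(th,2),(R0.T@(SR@b+SO-s['tool_pos'])/10).round(2))
"
```

```text
t 18.4 grasp pt stage [  1.42 -65.58 163.84] F stage [-17.76   1.58  14.81] gap 23.854795655454417 j [-15.    14.88  86.03  -0.2   79.01 -22.44]
theta0 -0.04270736130647831 rad 101.93653818117484
0.0 [ 0.59 -0.43  0.  ]
0.1 [ 0.64 -1.39  0.  ]
0.2 [ 0.78 -2.34  0.01]
0.3 [ 1.03 -3.27  0.01]
0.4 [ 1.36 -4.17  0.01]
0.5 [ 1.78 -5.03  0.01]
0.6 [ 2.28 -5.85  0.01]
0.7 [ 2.87 -6.61  0.01]
0.8 [ 3.52 -7.31  0.02]
0.9 [ 4.25 -7.94  0.02]
1.0 [ 5.03 -8.49  0.02]
1.1 [ 5.86 -8.97  0.02]
1.2 [ 6.74 -9.36  0.02]
1.3 [ 7.65 -9.66  0.02]
1.4 [ 8.59 -9.86  0.02]
1.5 [ 9.54 -9.98  0.02]
1.6 [10.5  -9.99  0.02]
```

View pics/w12.png

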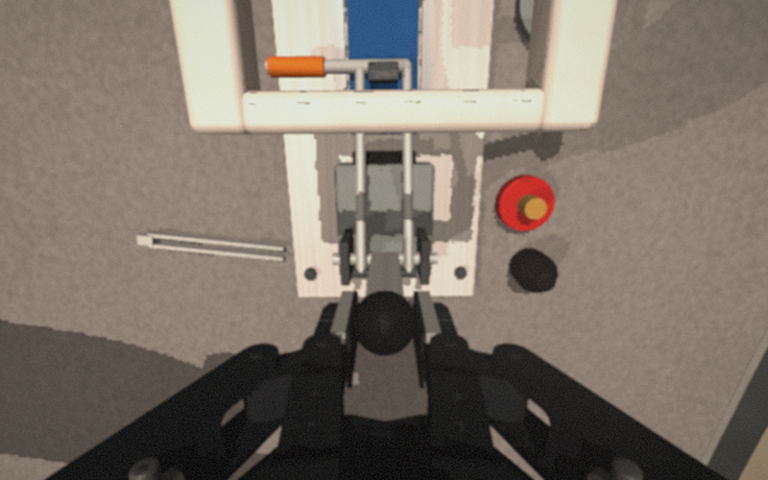

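Request:
servo_tool(commands=[[[240, -0.4, 0, -0.15, 0, 0, 0], [240, -0.4, 0, -0.15, 0, 0, 0]]])

```text
time: 18.65
tool_pos: [618.0, -113.5, 145.2]
tcp_rot: [-55.4, 89.8, -47.9]
ft_force: [0.8, -1.4, -11.2]
finger_gap: 23.7
```

```bash
python3 -c "
from go import *
from gs import rep
rep()"
```

```text
t 18.65 grasp pt stage [  0.87 -64.91 164.22] F stage [  0.59  -1.51 -11.19] gap 23.730694602268322 j [-15.02  14.69  86.21  -0.09  78.96 -22.48]
```

Request:
servo_tool(commands=[[[240, 0.2, -1.44, 0, 0, 0, 0], [240, 0.46, -2.86, 0, 0, 0, 0], [240, 0.92, -4.22, 0, 0, 0, 0], [240, 1.57, -5.5, 0, 0, 0, 0], [240, 2.42, -6.66, 0, 0, 0, 0], [240, 3.0, -7.3, 0, 0, 0, 0], [240, 3.42, -7.69, 0, 0, 0, 0], [240, 3.42, -7.69, 0, 0, 0, 0]]])

```text
time: 19.45
tool_pos: [629.4, -192.6, 114.9]
tcp_rot: [-53.9, 89.6, -46.5]
ft_force: [-8.3, -3.7, 8.9]
finger_gap: 23.6
```

```bash
python3 -c "
from go import *
from gs import rep
rep()
im,d=r.snapshot('wrist');crop(im,0,0,640,400,1.2,'pics/w13.png')
im,d=r.snapshot('side');crop(im,260,140,420,300,4.5,'pics/s8.png')
"
```

```text
t 19.45 grasp pt stage [   1.63 -144.78  133.86] F stage [-8.76 -2.58  8.95] gap 23.55203968208022 j [-21.37  20.35  82.65  -0.19  76.6  -28.74]
```

View pics/w13.png

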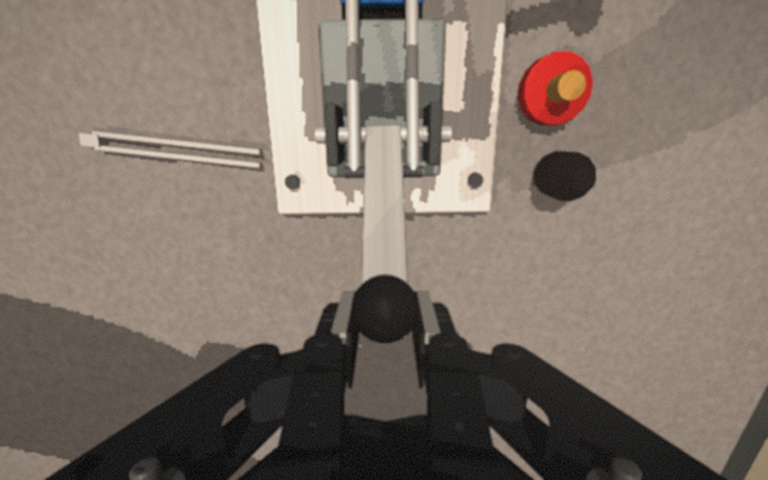

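View pics/s8.png

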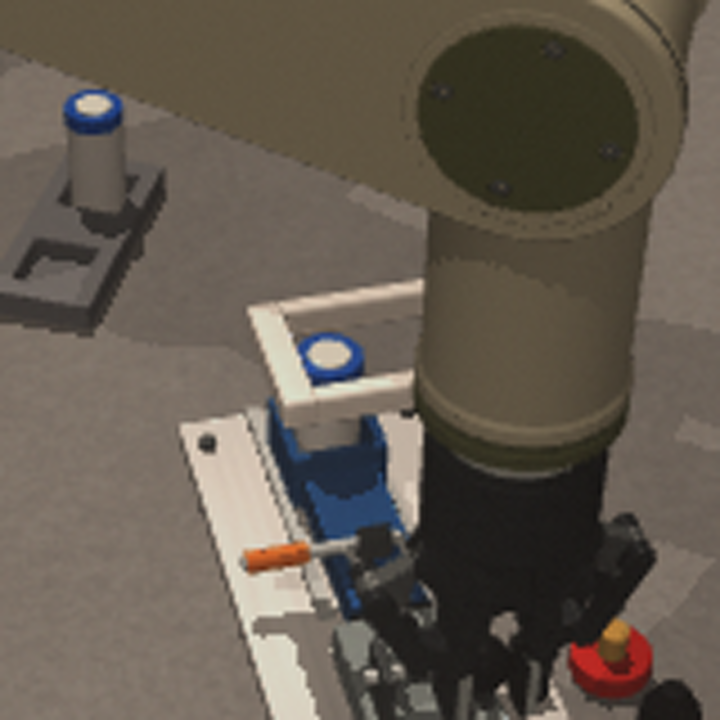

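Request:
servo_tool(commands=[[[240, 1.0, -0.75, -0.1, 0, 0, 0], [240, 2.3, -1.4, -0.1, 0, 0, 0], [240, 3.7, -1.9, -0.1, 0, 0, 0], [240, 5.2, -2.2, -0.1, 0, 0, 0], [240, 6.2, -2.3, -0.1, 0, 0, 0], [240, 6.6, -2.3, -0.1, 0, 0, 0], [240, 6.6, -2.3, -0.1, 0, 0, 0]]])

```text
time: 20.25
tool_pos: [633.3, -220.2, 49.9]
tcp_rot: [-60.1, 89.1, -52.7]
ft_force: [-2.7, -24.0, 2.5]
finger_gap: 23.1
```

```bash
python3 -c "
from go import *
from gs import rep
rep()
im,d=r.snapshot('wrist');crop(im,0,0,640,400,1.2,'pics/w14.png')
im,d=r.snapshot('side');crop(im,260,140,420,360,3.6,'pics/s9.png')
rep()
"
```

```text
t 20.25 grasp pt stage [   1.82 -172.5    68.88] F stage [ -5.86 -23.47   2.46] gap 23.079571723473094 j [-23.31  25.6   83.16  -0.48  70.44 -30.55]
t 20.35 grasp pt stage [   1.81 -172.52   69.41] F stage [ -5.67 -23.46   4.21] gap 22.92867160394696 j [-23.31  25.57  83.15  -0.48  70.49 -30.56]
```

View pics/w14.png

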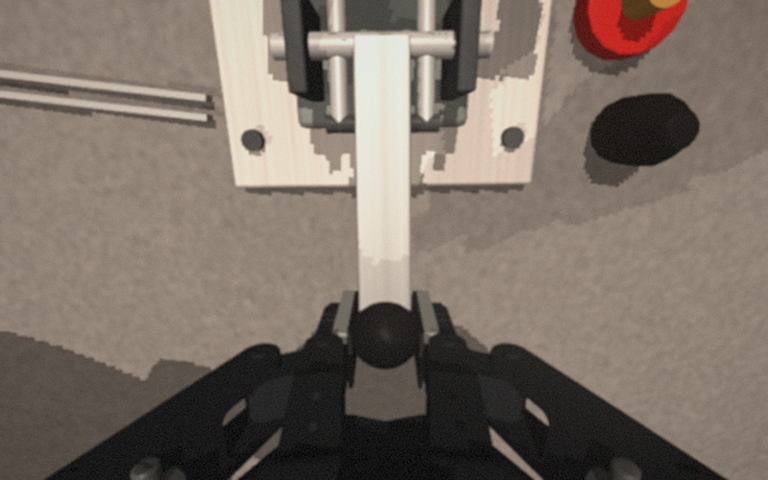

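View pics/s9.png

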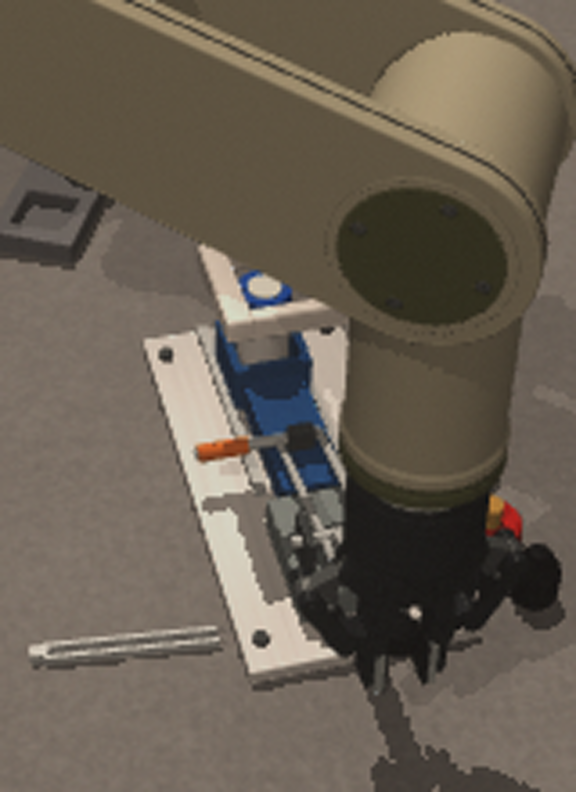

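Request:
servo_tool(commands=[[[240, 0.2, -0.25, -0.05, 0, 0, 0], [240, 0.4, -0.35, -0.05, 0, 0, 0], [240, 0.4, -0.35, -0.05, 0, 0, 0]]])

```text
time: 20.65
tool_pos: [633.3, -221.1, 45.6]
tcp_rot: [-51.7, 89.3, -44.2]
ft_force: [-0.1, -13.6, 1.7]
finger_gap: 22.9
```

```bash
python3 -c "
from go import *
from gs import rep
rep()
"
```

```text
t 20.65 grasp pt stage [   1.74 -173.47   64.57] F stage [ -1.9  -13.51   1.75] gap 22.892189836937344 j [-23.48  26.02  83.1   -0.28  70.2  -30.84]
```

Request:
servo_tool(commands=[[[160, 0, 0, 0, 0, 0, 0], [100, 0, 0, 0, 0, 0, 0], [60, 0, 0, 0, 0, 0, 0], [60, 0, 0, 0, 0, 0, 0], [60, -3, 0, 0, 0, 0, 0], [60, -7, 0, 0, 0, 0, 0], [60, -11, 0, 0, 0, 0, 0], [60, -15, 0, 0, 0, 0, 0]]])

```text
time: 21.45
tool_pos: [630.3, -215.5, 193.6]
tcp_rot: [-42.3, 89.8, -34.8]
ft_force: [-0.4, -0.7, 1.0]
finger_gap: 65.0
```

```bash
python3 -c "
from go import *
from gs import rep
rep()
c=r.calibration('wrist');im,d=r.snapshot('wrist');crop(im,0,0,640,400,1.2,'pics/w15.png');np.save('pics/w15.npy',im);np.save('pics/w15d.npy',d)
print([proj(c,st(1,-166,z))*1.2 for z in (62,75)])
im,ds=r.snapshot('side');crop(im,260,140,420,360,3.6,'pics/s10.png')
rep()
"
```

```text
t 21.45 grasp pt stage [  -0.42 -167.72  212.6 ] F stage [-0.47 -0.62  1.04] gap 65.03270350381585 j [-23.26  18.48  76.54  -0.04  84.77 -30.78]
[array([386.19, 229.82]), array([386.29, 234.2 ])]
t 21.55 grasp pt stage [   3.04 -169.78  220.  ] F stage [0.49 0.19 1.14] gap 64.92569972918345 j [-23.26  18.19  76.12  -0.04  84.74 -30.78]
```

View pics/w15.png

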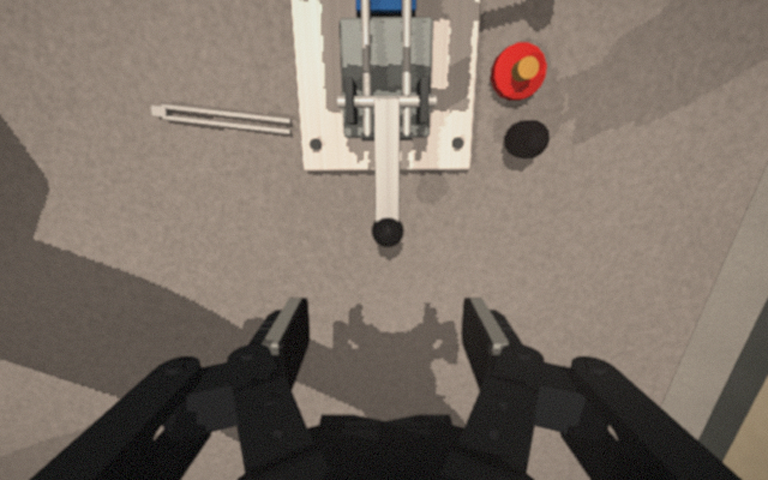

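View pics/s10.png

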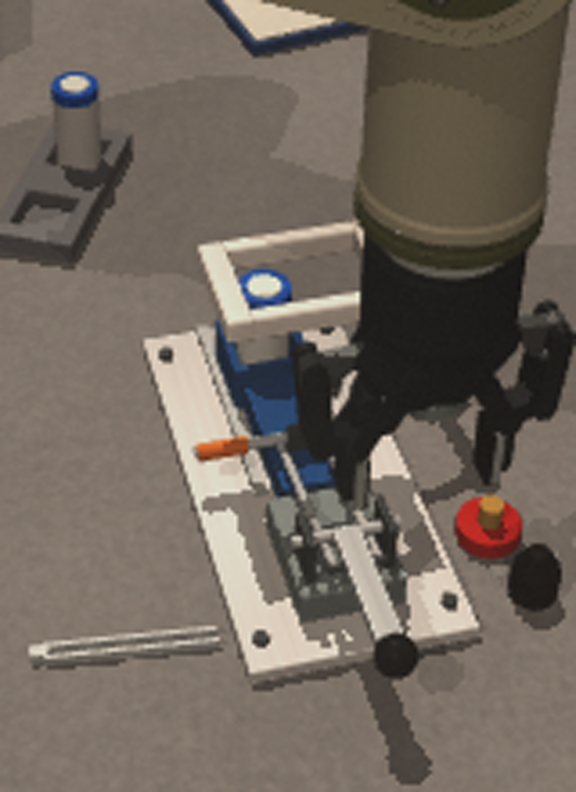

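Request:
servo_tool(commands=[[[60, -4, 0, -3, 0, 0, 0], [60, -8, 0, -7, 0, 0, 0], [60, -8, 0, -12, 0, 0, 0], [60, -8, 0, -17, 0, 0, 0], [60, -8, 0, -22, 0, 0, 0], [60, -8, 0, -22, 0, 0, 0]]])

```text
time: 22.15
tool_pos: [407.8, -244.4, 270.6]
tcp_rot: [-68.3, 89.9, -60.9]
ft_force: [1.1, 0.0, -0.4]
finger_gap: 65.4
```

```bash
python3 -c "
from go import *
from gs import rep
rep()
im,ds=r.snapshot('side');crop(im,260,180,430,350,3.5,'pics/s11.png');np.save('pics/s11.npy',im)
im,dt=r.snapshot('top');crop(im,290,90,460,230,4.7,'pics/t11.png');np.save('pics/t11.npy',im);np.save('pics/t11d.npy',dt);np.save('pics/s11d.npy',ds)
"
```

```text
t 22.15 grasp pt stage [-224.74 -166.88  289.62] F stage [ 1.12 -0.11 -0.38] gap 65.37125800561692 j [-37.07 -13.05 101.05  -0.06  91.87 -44.44]
```

View pics/s11.png

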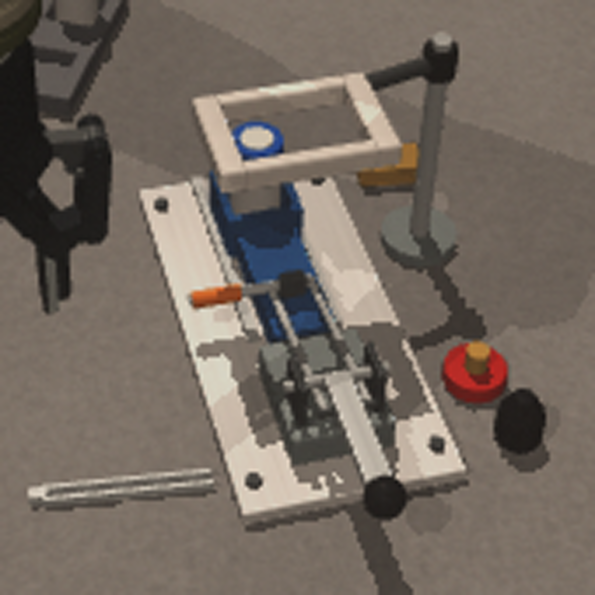

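View pics/t11.png

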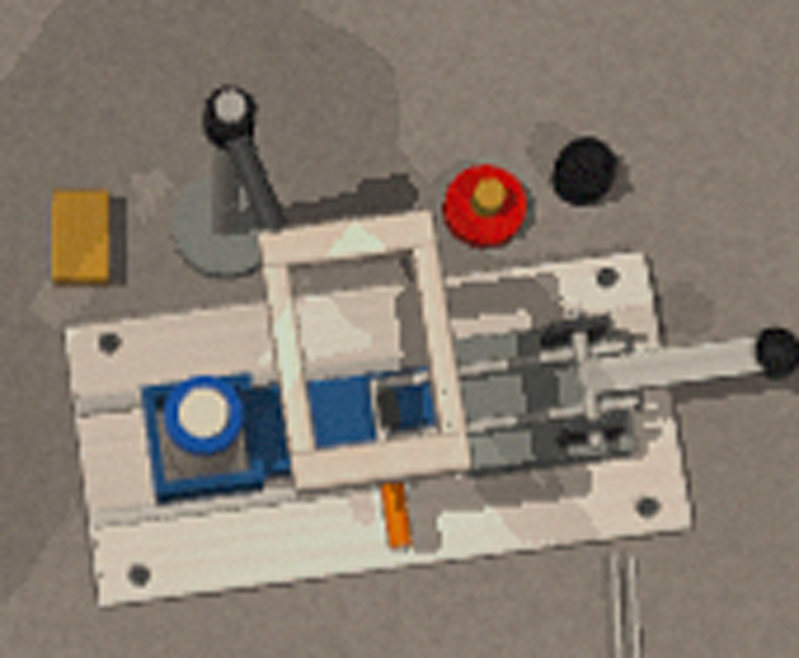

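```bash
python3 -c "
from go import *
ct=r.calibration('top');cs=r.calibration('side')
U=lambda p,k,x,y:((p[0]+.5)/k-.5+x,(p[1]+.5)/k-.5+y)
p,e=tri(ray(ct,*U((777,352),4.7,290,90)),ray(cs,*U((385,497),3.5,260,180)));print(p,e)
b=SR.T@(p+[1.5,1.6,0]-SO);print('ball stage',b,'theta',np.arctan2(-(b[1]+70),b[2]-62))
a=onz(ct,*U((203,412),4.7,290,90),101);print('cap z101',SR.T@(a+[1.5,1.6,0]-SO))
t=np.load('pics/t11.npy');t0=np.load('pics/top0_i.npy')
for nm,(x0,y0,x1,y1) in dict(tweez=(410,205,440,262),knob=(380,118,406,146),obj=(405,116,426,136),brass=(298,126,318,152)).items():
  print(nm,np.abs(t[y0:y1,x0:x1].astype(int)-t0[y0:y1,x0:x1]).mean())
crop(np.load('pics/s11.npy'),320,225,390,285,10,'pics/s11k.png')
crop(t,340,140,400,190,12,'pics/t11k.png')
im,_=r.snapshot('side');crop(im,230,130,380,280,4.5,'pics/s12.png')
"
```

```text
[ 631.41 -216.22   64.46] 0.2390966470852291
ball stage [   2.32 -167.19   64.46] theta 1.5455377537512558
cap z101 [  1.15 122.49 101.  ]
tweez 7.494931773879142
knob 5.341575091575091
obj 3.9952380952380953
brass 6.608333333333333
```

View pics/s11k.png

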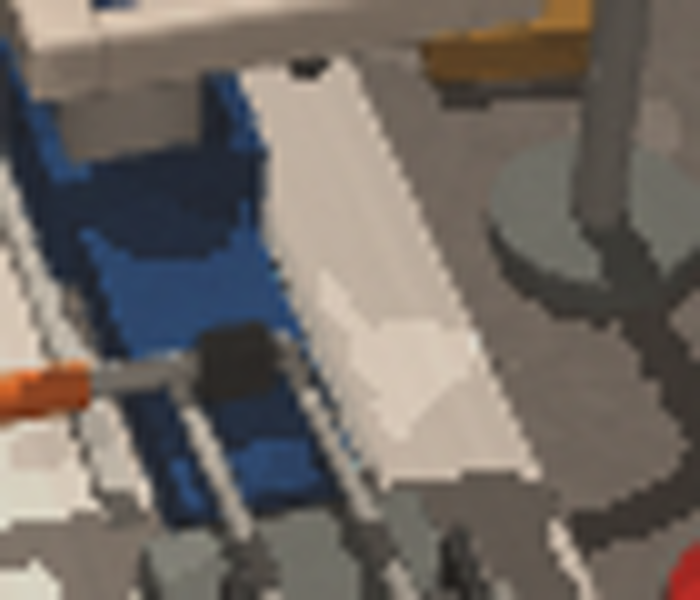

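View pics/t11k.png

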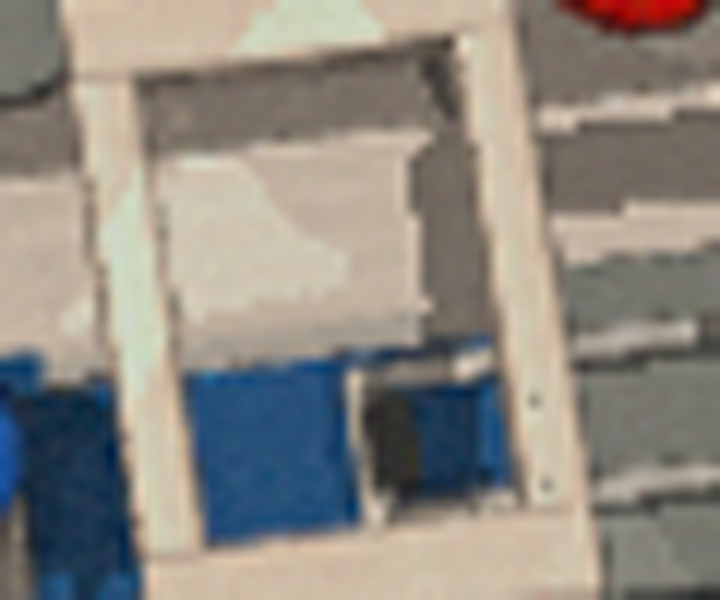

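View pics/s12.png

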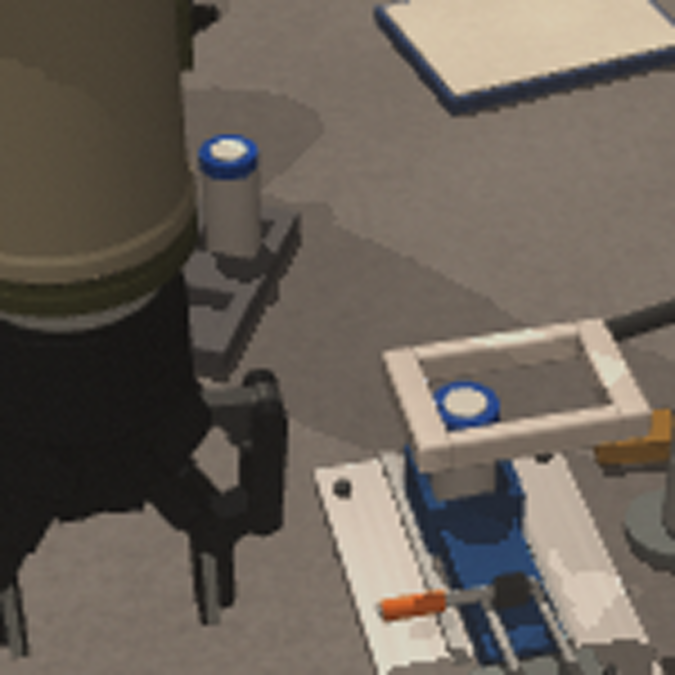

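```bash
python3 -c "
from go import *
print(r.sense()['time'],r.sense()['qd'].round(2)); print(r.hand_in())"
```

```text
22.3 [ 1.08  2.12 -1.85  0.04 -0.15  0.2 ]
the job is handed in; nothing more can be done
None
```

The job is done and was handed in at 22.3 s of the 72 s; no verdict was reported.

- **Canister:** The near canister, top-view pixel (241, 244), weighed about 4.3 N on lifting, roughly 0.44 kg, so it was the heavy one. I stood it in the blue carriage's pocket, where the spring pan took its full weight before I let go. The other canister was never touched and still stood upright in the rack in the last side view. The green canister was left alone.
- **Latch:** I gripped the orange sleeve with the tool leaning about 36° and lifted the bar 25 mm. I carried it over the lip, lowered it and drew it back against the post. In the enlarged side and top views the bar lay behind the post and under the lip, between the wires. I then gripped the ball and swung the lever over and down.
- **Last checks:** With the arm clear, the ball measured 64 mm high, which gives a lever angle of about 1.55 rad, within error of the 1.57 closed position and well past the toggle at 1.31. The carriage was drawn in about 16.5 mm, and the canister stood in the pocket.
- **Bystanders:** The tweezers, knob, objective and brass block showed no visible shift, though I compared the pictures only by eye and a simple pixel difference. The lamp frame looked unmoved.
- **Disagreements:** The top camera read about 1.5 mm off the wrist camera and the arm in both x and y, which I corrected for. While closing the lever, the ball's path ran about 6 mm outside the nominal radius. The sideways force there peaked at about 24 N, well below the limits.

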